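# Make up the drill station under the stairs

## Robot

A 6-joint arm with a two-finger parallel gripper is mounted at the origin on the work surface. World frame = base frame: x ahead of the robot, y to its left, z up, the work surface at z = 0. Lengths are in m, angles in rad, forces in N, time in s.
With the tool pointing down it reaches from about 0.35 to 0.975 m from the base axis. Payload 4.9 kg.
Tool frame: the origin (TCP) lies between the finger pads; the fingertips stand 25 mm ahead of it and the grasp point (between the pads) lies 6 mm ahead of it; z points along the fingers, y is the line along which they close (so a half turn about z gives the same grasp; the last joint's range is limited). The gripper opens to 85 mm and grips with 20 to 120 N. Pads are 22 mm wide; open, the fingers measure 114 mm over their backs; the gripper's body (76 mm by 85 mm) begins 54 mm behind the grasp point. The pads swing forward as they close: fully open they stand 13 mm farther back than shut.
Start: joints at [1.068, 0.053, 1.613, -0, 1.476, -0.119], TCP at [0.234, 0.58, 0.256] pointing down, gripper open.
Joint ranges: [-3.01, 3.01], [-1.01, 2.22], [0.06, 2.58], [-1.02, 4.17], [0.09, 2.62], [-3.14, 3.14]. Speed limits (rad/s): [2.57, 2.57, 3.14, 3.14, 3.14, 3.14].

## Interface

Orientations are given as a unit quaternion [w, x, y, z].
In Python, from plant import manip gives the robot as it stands.
- The arm moves only by the shell command python3 -m inch 'ROWS'. ROWS is JSON, a list of rows, each a list of 3 entries, a list of its own where there are three numbers: the shift along the tool's x, y, z in m, then the turn, a rotation vector about the tool's x, y, z in rad, then the opening, from 0 (shut) to 1 (fully open). A call has 1 to 8 rows; each row shifts and turns the commanded pose from where the row before left it, along the tool's axes as they then stand; what a row does not reach is not made up. A row lasts 1/10 s, in which the tool goes at most 50 mm and 8.59 degrees, less where a joint would pass 70% of its speed; a pose out of reach is approached as far as the arm can. A call with a gripper value outside its range is refused whole. The fingers move at their own pace and stop on an object; the grip force is fixed at half the most. Time passes only in rows, so rows that do not move let the fingers close. It gives the time, the measured TCP pose, the force, the opening and the grip force at its end, in the units of the state.
- manip.state(): the state, without advancing time (a new reading comes with each control period).
- manip.grab_frame(name): name is "scene" or "top" or "wrist"; returns (picture, depth): 384x512x3 uint8, red, green, blue; 384x512 float32, m along the optical axis (not along the pixel's ray), 0 where there is no reading.
- manip.camera_params(name): a dict with "camera_matrix" (3x3 intrinsics, pixels), "k1" (the pictures are not rectified: a ray, as slopes to the right and down, at radius r is drawn at 1 + k1 r^2 times it, then the intrinsics apply), "rvec" (rotation vector, rad) and "tvec" (3), from world to camera coordinates, as OpenCV has them. Camera axes: x right, y down, z forward; pixel columns grow to the right and rows downward; lengths in m; the calibration is good to about 2 mm. A picture is of the moment at which its call begins: read the wrist's pose just before it. camera_params takes no time and is no camera call; for the wrist camera it gives the pose at the moment of the call.
- manip.job_done(): hands the job in; it is judged then, once.
Trained networks look in the newest picture that a camera, given by its name, has taken for a name from the list of things; names that differ only in an ending like _2 or _b are one class to them, and where a whole thing is asked for, a point or a joint stands for the part that bears it (a point fixed in the world has none). Each returns a list of dicts, best first, with "score" (0 to 1); they miss things now and then, are a little off and sometimes report something else, mostly with a low value. They report only what shows in the picture. A call takes as long as a camera call. They do not tell look-alikes from the thing itself.
- manip.look_for(camera, label): "point" ([x, y, z] in m, in world coordinates, good to about 4 mm: the middle of the surface that is visible of it).
The state is a dict: "time": time; "joint_pos": joint angles; "joint_vel": joint speeds; "joint_efforts": joint torques, N m; "tool_pos": TCP position; "tool_rot": TCP orientation; "contact_force": force on the tool from outside, world axes, zero at the start; "ft_torque": the same for the moment, N m; "gripper_width": opening from 0.0 (shut) to 1.0 (fully open); "grasp_force": force on a finger pad.
Only numpy, scipy, OpenCV 4.12 (cv2) and the standard library are available. Lean on these libraries where they do the work, as an engineer would, in place of code of your own. Each camera call takes 0.05 s, during which the arm holds its last target. There are 200 camera calls.

## Task

Make up the drill station: first hang the tape rolls that block the crowded hook over on the spare hook, then take the drill's side handle from behind them and stand it, grip down, in the station's orange cup. Also lay every loose masonry bit in the station, one to a slot and right down in it, short bits in the short row and long bits in the long row. Leave everything else on the bench where it is.

Things in the scene. Friction and masses are not known exactly. Their poses are not given: they have to be found in the camera images.
- loaded_hook: steel hook stand fixed to the bench, crowded: side handle nearest the post, tape rolls before it. Origin: foot of the post on the bench, z up. The arm, a level 10 mm bar, runs from the post top towards local -x, axis 245 mm above the bench; at x = -160 mm it turns up to a tip ending at x = -177, top 14 mm above the arm axis; nothing is higher. Foot plate 8 mm, x -90 to +30, 90 mm wide
- spare_hook: steel hook stand fixed to the bench, the empty one. Origin: foot of the post on the bench, z up. The arm, a level 10 mm bar, runs from the post top towards local -x, axis 245 mm above the bench; at x = -160 mm it turns up to a tip ending at x = -177, top 14 mm above the arm axis; nothing is higher. Foot plate 8 mm, x -90 to +30, 90 mm wide
- side_handle: black drill side handle: collar (58 mm outer, 43 mm inner diameter, 20 mm wide, with flat sides 59 mm apart across y), straight 32 mm thick grip below. Origin: collar centre; x = collar axis, -z = towards the grip's flat end, 150 mm from the origin. A 42 mm flange, 6 mm thick, lies 41 to 47 mm below the origin. 0.13 to 0.21 kg. Hung on a hook its origin is 16.5 mm below the arm's axis
- drill_station: plywood tray 340 x 490 mm fixed to the bench, bottom board 12 mm, walls 40 mm high above the bench; origin on the bench, its x = along the bit slots; it holds both bit rows (left, short row nearer the robot), the orange cup, and a cordless drill lying at the right end, up to 78 mm high
- cup (a point): centre of the inner floor of the orange cup in the drill station, 18 mm above the bench; cup 52 mm inner diameter, rim 69 mm above this point
- short_row (a point): short row: three parallel bit slots. Point: row centre on the slot floor, 26 mm above the bench, 14 mm above the bottom board; x along the slots, y across. Slots at y = -44, 0, +44 mm, 22 mm wide, open on top, between teeth 14 mm high on two cross ribs (12 mm thick, at x = +/-36 mm); between the ribs it is open to the bottom board, room for fingers. Bay 123 mm long inside
- long_row (a point): long row: three parallel bit slots. Point: row centre on the slot floor, 26 mm above the bench, 14 mm above the bottom board; x along the slots, y across. Slots at y = -44, 0, +44 mm, 22 mm wide, open on top, between teeth 14 mm high on two cross ribs (12 mm thick, at x = +/-62 mm); between the ribs it is open to the bottom board, room for fingers. Bay 181 mm long inside
- tape_red: red insulating-tape roll: ring of 56 mm outer and 38 mm inner diameter, 19 mm thick. Origin: centre of the ring; x = ring axis. Hung on a hook arm its centre is 14 mm below the arm's axis. May be absent
- tape_blue: blue insulating-tape roll: ring of 56 mm outer and 38 mm inner diameter, 19 mm thick. Origin: centre of the ring; x = ring axis. Hung on a hook arm its centre is 14 mm below the arm's axis. May be absent
- tape_green: green insulating-tape roll: ring of 56 mm outer and 38 mm inner diameter, 19 mm thick. Origin: centre of the ring; x = ring axis. Hung on a hook arm its centre is 14 mm below the arm's axis. May be absent
- bit_short0: short masonry drill bit, 100 mm long, 12 mm thick, hex shank so it does not roll. Origin: middle of the bit, x = along the bit. Same look as the other bits but for its length. May be absent
- bit_short1: short masonry drill bit, 100 mm long, 12 mm thick, hex shank so it does not roll. Origin: middle of the bit, x = along the bit. Same look as the other bits but for its length. May be absent
- bit_short2: short masonry drill bit, 100 mm long, 12 mm thick, hex shank so it does not roll. Origin: middle of the bit, x = along the bit. Same look as the other bits but for its length. May be absent
- bit_long0: long masonry drill bit, 160 mm long, 12 mm thick, hex shank so it does not roll. Origin: middle of the bit, x = along the bit. Same look as the other bits but for its length. May be absent
- bit_long1: long masonry drill bit, 160 mm long, 12 mm thick, hex shank so it does not roll. Origin: middle of the bit, x = along the bit. Same look as the other bits but for its length. May be absent
- glass_jar: glass jar of screws with a yellow lid, 76 mm across, 104 mm high; a bystander, not to be disturbed
- lever_clamp: yellow lever-action clamp lying flat, 240 mm long, about 30 mm high; a bystander, not to be disturbed
- wrench: chrome wrench lying flat, 170 mm long; a bystander, not to be disturbed
- screwdriver: red screwdriver, 180 mm long; a bystander, not to be disturbed
- tape_measure: yellow tape measure, 68 x 36 x 62 mm, standing; a bystander, not to be disturbed
Mind the look-alikes: they are no part of the job. Leave any red or white look-alike of the side_handle alone.

How it is judged:
On the way, in this order (a step that is already met when the one before it is completed fails the run):
1. all tape rolls hang on the spare hook (x of tape_red in the frame of spare_hook between -0.16 and -0.012 m and y of tape_red in the frame of spare_hook between -0.022 and 0.022 m and z of tape_red in the frame of spare_hook between 0.215 and 0.245 m and x of tape_blue in the frame of spare_hook between -0.16 and -0.012 m and y of tape_blue in the frame of spare_hook between -0.022 and 0.022 m and z of tape_blue in the frame of spare_hook between 0.215 and 0.245 m and x of tape_green in the frame of spare_hook between -0.16 and -0.012 m and y of tape_green in the frame of spare_hook between -0.022 and 0.022 m and z of tape_green in the frame of spare_hook between 0.215 and 0.245 m), for 0.2 s.
2. the side handle stands grip down in the orange cup (horizontal distance between side_handle and cup below 0.045 m and angle between side_handle's own z axis and vertical below 0.35 rad and z of side_handle in the frame of cup between 0.13 and 0.156 m), for 0.2 s.
At the end, for the whole second after the job is handed in: Tape rolls hang by their holes on the spare hook between post and tip; the side handle stands in the cup on its grip end, within 0.35 rad of upright; each bit lies on a slot floor of its own row, within 16 mm of the row's middle lengthwise and 0.15 rad of the slot; all at rest (all of step 1 and all of step 2 and x of bit_short0 in the frame of short_row between -0.016 and 0.016 m and y of bit_short0 in the frame of short_row between -0.06 and 0.06 m and z of bit_short0 in the frame of short_row between 0 and 0.011 m and angle between the x axis of each of bit_short0, bit_short1, bit_short2 and the x axis of short_row, either way round below 0.15 rad and x of bit_short1 in the frame of short_row between -0.016 and 0.016 m and y of bit_short1 in the frame of short_row between -0.06 and 0.06 m and z of bit_short1 in the frame of short_row between 0 and 0.011 m and x of bit_short2 in the frame of short_row between -0.016 and 0.016 m and y of bit_short2 in the frame of short_row between -0.06 and 0.06 m and z of bit_short2 in the frame of short_row between 0 and 0.011 m and x of bit_long0 in the frame of long_row between -0.016 and 0.016 m and y of bit_long0 in the frame of long_row between -0.06 and 0.06 m and z of bit_long0 in the frame of long_row between 0 and 0.011 m and angle between the x axis of each of bit_long0, bit_long1 and the x axis of long_row, either way round below 0.15 rad and x of bit_long1 in the frame of long_row between -0.016 and 0.016 m and y of bit_long1 in the frame of long_row between -0.06 and 0.06 m and z of bit_long1 in the frame of long_row between 0 and 0.011 m and linear speed of each of tape_red, tape_blue, tape_green, bit_short0, bit_short1, bit_short2, bit_long0, bit_long1, side_handle below 0.03 m/s); the robot touches nothing.
It fails at once if a bystander (jar, clamp, wrench, screwdriver, tape measure) is shifted more than 50 mm or the jar is tipped (distance of any of glass_jar, lever_clamp, wrench, screwdriver, tape_measure from where it was at the start of the episode above 0.05 m or angle between glass_jar's own z axis and vertical above 0.6 rad).
Of tape_red, tape_blue, tape_green only 2 to 3 are there at a start; the rules pass over those that are not, and their reading is None.
Of bit_short0, bit_short1, bit_short2, bit_long0, bit_long1 only 3 to 5 are there at a start; the rules pass over those that are not, and their reading is None.
At some moment in a run one of bit_short0, bit_short1, bit_short2, bit_long0, bit_long1 may be knocked a few centimetres aside while the robot is not near it.
It also fails if it takes over 210 s, if anything falls off the work surface, if the arm or the gripper's body presses on something with over 40 N, if the wrist force passes 120 N, or if a joint passes its speed limit or range.

## Working session

There is one attempt and no reset: what is moved stays moved. The work goes in short steps, Python scripts to look and compute and a shell command to move; the robot and the scene stay as the last step left them, time stands still between calls to the robot, and variables do not carry over. Pictures are saved under pics/ and viewed, at most 14 in all, crops included, and the job is handed in when it is done.

```bash
ls; mkdir -p pics
cat > h.py <<'E'
from plant import manip
import numpy as np, cv2
from scipy.spatial.transform import Rotation as R
def grab(n,save=None):
    p=manip.camera_params(n); im,d=manip.grab_frame(n)
    if save: cv2.imwrite('pics/'+save+'.png',im[:,:,::-1])
    return im,d,p
def cloud(d,p):
    K=np.array(p['camera_matrix']);h,w=d.shape
    u,v=np.meshgrid(np.arange(w),np.arange(h))
    pts=np.stack([u,v],-1).reshape(-1,1,2).astype(float)
    k=np.array([p['k1'],0,0,0,0.])
    n=cv2.undistortPoints(pts,K,k).reshape(h,w,2)
    c=np.dstack([n[...,0]*d,n[...,1]*d,d])
    Rm=cv2.Rodrigues(np.array(p['rvec'],float))[0]
    W=(c-np.array(p['tvec']).reshape(3))@Rm
    W[d==0]=np.nan
    return W
def rot():
    q=manip.state()['tool_rot'];return R.from_quat([q[1],q[2],q[3],q[0]]).as_matrix()
def to(target,Rt=None):
    "shift in tool axes & rotvec to reach the TCP target"
    s=manip.state();M=rot()
    print('shift',np.round(M.T@(np.array(target)-s['tool_pos']),4),'rv',None if Rt is None else np.round(R.from_matrix(M.T@Rt).as_rotvec(),3))
E
python3 - <<'E'
from h import *
a,da,pa=grab('scene','s0');b,db,pb=grab('top','t0')
np.savez('f0.npz',da=da,db=db,a=a,b=b)
for n in ['loaded_hook','spare_hook','side_handle','drill_station','cup','short_row','long_row','tape_red','tape_blue','tape_green','bit_short0','bit_long0','glass_jar','lever_clamp','wrench','screwdriver','tape_measure']:
    for cam in ['scene','top']:
        print(n,cam,[(np.round(r['point'],3).tolist(),round(r['score'],2)) for r in manip.look_for(cam,n)][:5])
s=manip.state();print(s); print(rot())
c=cv2.hconcat([cv2.imread('pics/s0.png'),cv2.imread('pics/t0.png')]);print(c.shape)
E
```

```text
pics
loaded_hook scene [([0.631, 0.266, 0.008], 0.94)]
loaded_hook top [([0.617, 0.246, 0.009], 0.95), ([0.517, 0.388, 0.002], 0.55)]
spare_hook scene [([0.543, 0.403, 0.021], 0.81), ([0.682, 0.404, 0.105], 0.56)]
spare_hook top [([0.514, 0.39, 0.004], 0.6), ([0.545, -0.344, 0.008], 0.17)]
side_handle scene [([0.357, 0.381, 0.121], 0.7), ([0.618, 0.252, 0.187], 0.67), ([0.574, 0.12, 0.108], 0.65), ([0.773, 0.306, 0.111], 0.62), ([0.571, -0.361, 0.015], 0.44)]
side_handle top [([0.357, 0.383, 0.142], 0.81), ([0.757, 0.312, 0.133], 0.76), ([0.56, 0.127, 0.165], 0.57), ([0.546, -0.346, 0.014], 0.45)]
drill_station scene [([0.571, -0.358, 0.013], 0.86), ([0.646, 0.041, 0.014], 0.3)]
drill_station top [([0.546, -0.349, 0.01], 0.64)]
cup scene [([0.568, -0.358, 0.016], 0.9)]
cup top [([0.548, -0.344, 0.009], 0.75)]
short_row scene [([0.57, -0.357, 0.018], 0.81)]
short_row top [([0.545, -0.348, 0.008], 0.75)]
long_row scene [([0.57, -0.36, 0.015], 0.65)]
long_row top [([0.544, -0.348, 0.014], 0.7)]
tape_red scene [([0.561, 0.228, 0.244], 0.71)]
tape_red top [([0.551, 0.239, 0.254], 0.51)]
t
[... 1255 characters left out ...]
61165,  0.00260235, -0.00040041,  0.00110475,
       -0.00199491]), 'joint_efforts': array([-1.86907862e-03, -3.93680155e+01, -3.70446074e+01, -3.46145371e-04,
        6.55362019e-04,  4.81509574e-06]), 'tool_pos': array([0.23401132, 0.57950992, 0.25626913]), 'tool_rot': array([-1.18488049e-05,  1.90698348e-01,  9.81648684e-01, -2.26433316e-05]), 'contact_force': array([-1.19701475, -0.23027485,  0.13308078]), 'ft_torque': array([ 0.00870128,  0.01800886, -0.00339865]), 'grasp_force': 0.0, 'gripper_width': 1.0008509835450448}
[[-9.27268280e-01  3.74397564e-01 -3.18988194e-05]
 [ 3.74397565e-01  9.27268279e-01 -3.99364982e-05]
 [ 1.46266357e-05 -4.89746883e-05 -9.99999999e-01]]
(384, 1024, 3)
```

```bash
sleep 0
```

```text
(no output)
```

View pics/s0.png

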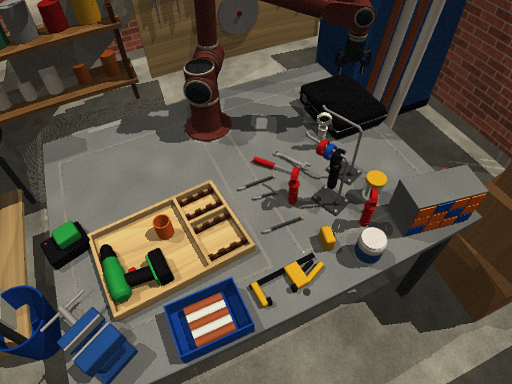

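View pics/t0.png

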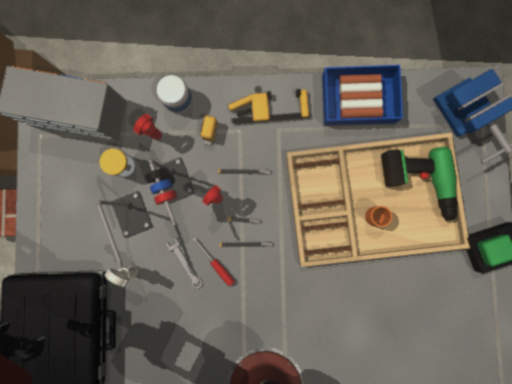

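Run:
```python
from h import *
f=np.load('f0.npz')
W=cloud(f['db'],manip.camera_params('top'));W2=cloud(f['da'],manip.camera_params('scene'))
def comps(W,box,tag,img):
    m=(W[...,0]>box[0])&(W[...,0]<box[1])&(W[...,1]>box[2])&(W[...,1]<box[3])&(W[...,2]>box[4])&(W[...,2]<box[5])
    n,l,st,c=cv2.connectedComponentsWithStats(m.astype(np.uint8))
    for i in range(1,n):
        if st[i,4]<12: continue
        P=W[l==i];q=P-P.mean(0);u,s,vt=np.linalg.svd(q[:,:2],full_matrices=False)
        t=q[:,:2]@vt[0];col=img[l==i].mean(0).astype(int)
        print(tag,st[i,4],'c',np.round(P.mean(0),3),'z',np.round(np.percentile(P[:,2],[5,95]),3),'dir',np.round(vt[0],3),'ang',round(np.degrees(np.arctan2(vt[0,1],vt[0,0])),1),'ends',np.round(P[np.argmin(t)],3),np.round(P[np.argmax(t)],3),col)
comps(W,(.3,.9,.05,.6,.225,.3),'high-top',f['b'])
comps(W2,(.3,.9,.05,.6,.225,.3),'high-scene',f['a'])
comps(W,(.3,.8,-.02,.14,.006,.02),'bits',f['b'])
comps(W,(.3,.9,.05,.6,.03,.22),'mid-top',f['b'])
comps(W,(.3,.9,-.75,-.05,.032,.046),'tray-top',f['b'])
comps(W,(.3,.9,-.75,-.05,.075,.1),'cup-top',f['b'])
a=cv2.resize(f['a'][90:230,230:400,::-1],None,fx=4.5,fy=4,interpolation=cv2.INTER_CUBIC)
a=cv2.resize(f['a'][95:215,250:400,::-1],(750,600),interpolation=cv2.INTER_CUBIC)
cv2.imwrite('pics/s0c.png',a)
b=cv2.resize(f['b'][140:295,95:300,::-1],(794,600),interpolation=cv2.INTER_CUBIC)
cv2.imwrite('pics/t0c.png',b)
```

```text
high-top 749 c [0.579 0.245 0.249] z [0.237 0.258] dir [-0.937 -0.348] ang -159.6 ends [0.652 0.277 0.237] [0.486 0.211 0.255] [90 70 79]
high-top 301 c [0.467 0.373 0.247] z [0.242 0.253] dir [-0.939 -0.345] ang -159.8 ends [0.551 0.405 0.239] [0.385 0.342 0.253] [128 122 116]
high-scene 143 c [0.474 0.376 0.247] z [0.236 0.254] dir [0.941 0.338] ang 19.8 ends [0.386 0.341 0.254] [0.551 0.408 0.231] [103  97  91]
high-scene 432 c [0.587 0.241 0.247] z [0.229 0.259] dir [0.936 0.351] ang 20.6 ends [0.485 0.209 0.256] [0.655 0.275 0.231] [65 45 57]
bits 64 c [0.796 0.036 0.016] z [0.01  0.019] dir [ 0.024 -1.   ] ang -88.6 ends [0.793 0.079 0.015] [ 0.796 -0.019  0.015] [65 58 49]
bits 151 c [0.643 0.05  0.01 ] z [0.007 0.015] dir [-0.041 -0.999] ang -92.3 ends [0.643 0.126 0.007] [ 0.636 -0.018  0.009] [85 80 74]
bits 108 c [0.495 0.053 0.01 ] z [0.006 0.015] dir [-0.128 -0.992] ang -97.4 ends [0.508 0.104 0.006] [0.487 0.004 0.013] [93 87 80]
bits 159 c [0.422 0.056 0.01 ] z [0.006 0.015] dir [0.007 1.   ] ang 89.6 ends [ 0.426 -0.018  0.007] [0.424 0.127 0.006] [86 81 74]
bits 43 c
[... 5471 characters left out ...]
[0.094 0.1  ] dir [-0.689 -0.725] ang -133.6 ends [ 0.741 -0.664  0.099] [ 0.726 -0.677  0.099] [135 127 121]
cup-top 215 c [ 0.632 -0.535  0.077] z [0.075 0.081] dir [-0.997 -0.079] ang -175.4 ends [ 0.687 -0.533  0.075] [ 0.577 -0.541  0.076] [ 65 145  78]
cup-top 385 c [ 0.636 -0.392  0.078] z [0.075 0.081] dir [-0.994 -0.107] ang -173.8 ends [ 0.685 -0.386  0.076] [ 0.586 -0.401  0.076] [44 40 34]
cup-top 123 c [ 0.496 -0.342  0.084] z [0.077 0.089] dir [-0.108 -0.994] ang -96.2 ends [ 0.497 -0.313  0.08 ] [ 0.487 -0.37   0.085] [164  98  53]
cup-top 754 c [ 0.395 -0.655  0.088] z [0.08  0.093] dir [-0.752  0.659] ang 138.8 ends [ 0.436 -0.687  0.087] [ 0.356 -0.63   0.077] [ 57 130  69]
```

View pics/s0c.png

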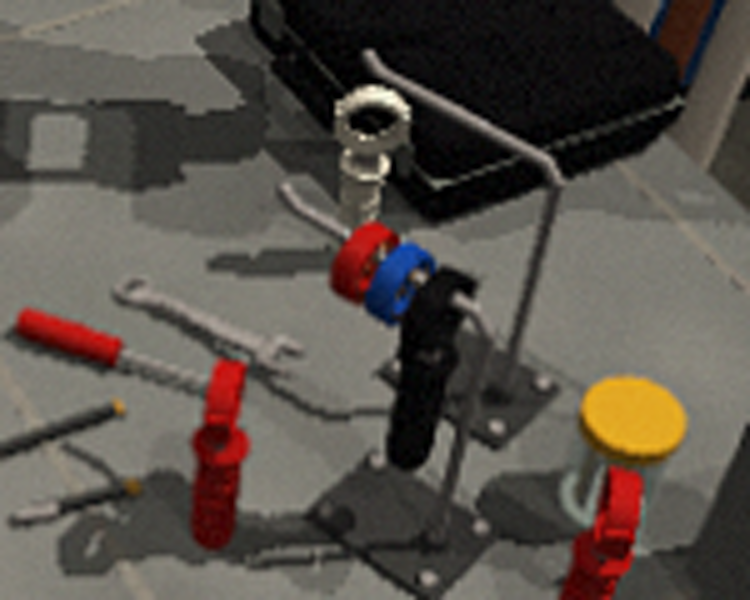

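View pics/t0c.png

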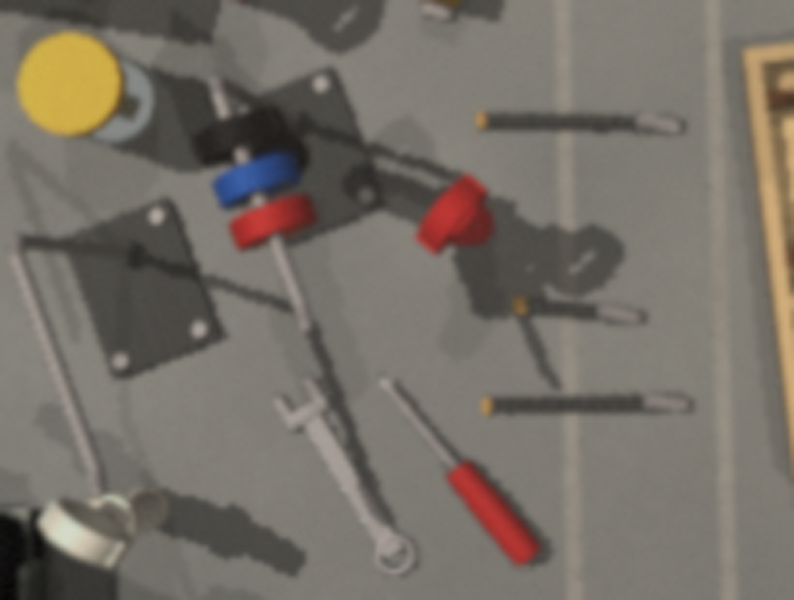

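Run:
```python
from h import *
f=np.load('f0.npz')
A=np.array([[.651,.273],[.551,.406]])
for cam,dk,ik in (('top','db','b'),('scene','da','a')):
    p=manip.camera_params(cam);W=cloud(f[dk],p);im=f[ik].astype(int);r,g,b=im[...,0],im[...,1],im[...,2]
    # bare bar fits
    for nm,box in (('loaded',(.47,.66,.19,.29)),('spare',(.375,.56,.32,.42))):
        m=(W[...,0]>box[0])&(W[...,0]<box[1])&(W[...,1]>box[2])&(W[...,1]<box[3])&(W[...,2]>.235)&(W[...,2]<.275)&(abs(r-b)<22)&(r>60)
        P=W[m][:,:2];v=cv2.fitLine(P.astype(np.float32),cv2.DIST_HUBER,0,.01,.01).ravel()
        if v[0]<0:v[:2]*=-1
        t=(P-v[2:])@v[:2];print(cam,nm,len(P),'dir',v[:2],'ang',np.degrees(np.arctan2(v[1],v[0])),'tip',v[2:]+v[:2]*t.min(),'post',v[2:]+v[:2]*t.max())
    d=np.array([.938,.346]);n=np.array([-.346,.938])
    near=(W[...,0]>.48)&(W[...,0]<.66)&(W[...,1]>.18)&(W[...,1]<.31)&(W[...,2]>.2)
    for nm,m in (('red',(r>100)&(g<60)),('blue',(b>r+30)&(b>80)),('black',(r<55)&(g<55)&(b<55))):
        P=W[near&m];L=np.c_[(P[:,:2]-A[0])@d,(P[:,:2]-A[0])@n,P[:,2]]
        print(cam,nm,len(P),'local 5/50/95',np.round(np.percentile(L,[5,50,95],axis=0),3).tolist())
# bits by back-projecting ends at z=.006
p=manip.camera_params('top');K=np.array(p['camera_matrix']);Rm=cv2.Rodrigues(np.array(p['rvec']))[0];C=-Rm.T@np.array(p['tvec']).ravel()
def bp(uv,z):
    n=cv2.undistortPoints(np.array(uv,float).reshape(-1,1,2),K,np.array([p['k1'],0,0,0,0.])).reshape(-1,2)
    D=np.c_[n,np.ones(len(n))]@Rm;return C+D*((z-C[2])/D[:,2:])
s=np.array([205/794,155/600]);o=np.array([95,140])
for nm,e in (('LA',[(480,120),(685,125)]),('S',[(518,306),(645,317)]),('LB',[(485,405),(692,404)])):
    Q=bp(np.array(e)*s+o,.007);v=Q[1]-Q[0];print(nm,'mid',Q.mean(0).round(4),'len',np.linalg.norm(v).round(3),'ang',np.degrees(np.arctan2(v[1],v[0])).round(1))
Rt=np.c_[[.346,-.938,0],[.938,.346,0],[0,0,-1]]
print(rot())
for sgn in (1,-1):
    # tool y perpendicular to arm
    y=sgn*np.array([-.346,.938,0]);z=np.array([0,0,-1.]);x=np.cross(y,z);to([.53,.23,.33],np.c_[x,y,z])
```

```text
top loaded 185 dir [0.93417585 0.35681298] ang 20.9046 tip [0.48591471 0.21165593] post [0.65263612 0.27533598]
top spare 298 dir [0.9383055 0.3458075] ang 20.231094 tip [0.38486263 0.34189545] post [0.55170693 0.40338503]
top red 118 local 5/50/95 [[-0.11, -0.021, 0.246], [-0.102, -0.005, 0.254], [-0.093, 0.019, 0.259]]
top blue 151 local 5/50/95 [[-0.08, -0.021, 0.245], [-0.071, -0.002, 0.254], [-0.063, 0.021, 0.259]]
top black 218 local 5/50/95 [[-0.049, -0.027, 0.208], [-0.042, -0.005, 0.249], [-0.032, 0.024, 0.257]]
scene loaded 92 dir [0.9313832  0.36404026] ang 21.34853 tip [0.48621598 0.20744497] post [0.65466123 0.27328345]
scene spare 110 dir [0.93884254 0.34434676] ang 20.141926 tip [0.38763927 0.3438358 ] post [0.55141104 0.40390368]
scene red 65 local 5/50/95 [[-0.108, -0.023, 0.214], [-0.099, -0.009, 0.255], [-0.091, 0.011, 0.259]]
scene blue 75 local 5/50/95 [[-0.08, -0.023, 0.212], [-0.07, -0.008, 0.254], [-0.062, 0.016, 0.259]]
scene black 202 local 5/50/95 [[-0.072, -0.029, 0.205], [-0.036, -0.008, 0.236], [-0.001, 0.018, 0.258]]
LA mid [0.642  0.0422 0.007 ] len 0.162 ang -93.0
S mid [0.4929 0.0463 0.007 ] len 0.1 ang -96.4
LB mid [0.4205 0.0426 0.007 ] len 0.162 ang -91.1
[[-9.27268280e-01  3.74397564e-01 -3.18988194e-05]
 [ 3.74397565e-01  9.27268279e-01 -3.99364982e-05]
 [ 1.46266357e-05 -4.89746883e-05 -9.99999999e-01]]
shift [-0.4053 -0.2133 -0.0737] rv [-0.    -0.    -0.737]
shift [-0.4053 -0.2133 -0.0737] rv [-0.     0.     2.404]
```

```bash
python3 -m inch '[[[0,0,-0.04],[0,0,0],1],[[0,0,-0.034],[0,0,0],1],[[-0.039,-0.018,0],[0,0,0],1],[[-0.039,-0.018,0],[0,0,0],1],[[-0.039,-0.018,0],[0,0,0],1],[[-0.039,-0.018,0],[0,0,0],1],[[-0.039,-0.018,0],[0,0,0],1],[[-0.039,-0.018,0],[0,0,0],1]]' 
python3 -m inch '[[[-0.039,-0.018,0],[0,0,0],1],[[-0.039,-0.018,0],[0,0,0],1],[[-0.039,-0.018,0],[0,0,0],1],[[-0.039,-0.018,0],[0,0,0],1],[[-0.037,-0.017,0],[0,0,0],1],[[0,0,0],[0,0,-0.147],1],[[0,0,0],[0,0,-0.147],1],[[0,0,0],[0,0,-0.147],1]]'
python3 -m inch '[[[0,0,0],[0,0,-0.147],1],[[0,0,0],[0,0,-0.147],1],[[0,0,0],[0,0,0],1],[[0,0,0],[0,0,0],1]]'
python3 - <<'E'
from h import *
im,d,p=grab('wrist','w1');W=cloud(d,p)
y=np.array([-.358,.934,0]);z=np.array([0,0,-1.]);to([.556,.237,.33],np.c_[np.cross(y,z),y,z])
print(manip.state()['joint_pos'])
a=im.astype(int);r,g,b=a[...,0],a[...,1],a[...,2]
P0=np.array([.651,.2735]);dd=np.array([.934,.358]);n=np.array([-.358,.934])
near=(W[...,0]>.4)&(W[...,0]<.7)&(W[...,1]>.15)&(W[...,1]<.35)&(W[...,2]>.2)&(W[...,2]<.27)
for nm,m in (('red',(r>90)&(g<60)),('blue',(b>r+30)&(b>70)),('rest',(abs(r-b)<25))):
    P=W[near&m]
    if len(P)<5: print(nm,len(P));continue
    L=np.c_[(P[:,:2]-P0)@dd,(P[:,:2]-P0)@n,P[:,2]]
    print(nm,len(P),np.round(np.percentile(L,[2,50,98],axis=0),3).tolist())
E
```

```text
time: 2.6
tool_pos: [0.4115, 0.3904, 0.3305]
tool_rot: [0.0, 0.191, 0.982, 0.0]
contact_force: [-0.0, -0.1, 0.2]
gripper_width: 1.004
grasp_force: 0.0
time: 3.4
tool_pos: [0.5565, 0.2364, 0.3302]
tool_rot: [-0.0, -0.031, 1.0, 0.0]
contact_force: [0.3, 0.9, 0.4]
gripper_width: 1.003
grasp_force: 0.0
time: 3.8
tool_pos: [0.5562, 0.237, 0.3303]
tool_rot: [0.0, -0.173, 0.985, 0.0]
contact_force: [0.2, -0.5, 0.5]
gripper_width: 1.003
grasp_force: 0.0
shift [0.0001 0.0001 0.0003] rv [ 0.     0.    -0.017]
[ 2.79730718e-01 -2.87435761e-02  1.57289422e+00  9.54400077e-06
  1.59744265e+00 -1.63972937e+00]
red 986 [[-0.109, -0.022, 0.214], [-0.106, -0.008, 0.25], [-0.092, 0.028, 0.257]]
blue 1696 [[-0.08, -0.022, 0.214], [-0.073, 0.003, 0.254], [-0.037, 0.029, 0.26]]
rest 3297 [[-0.203, -0.024, 0.217], [-0.049, 0.004, 0.25], [-0.017, 0.158, 0.258]]
```

View pics/w1.png

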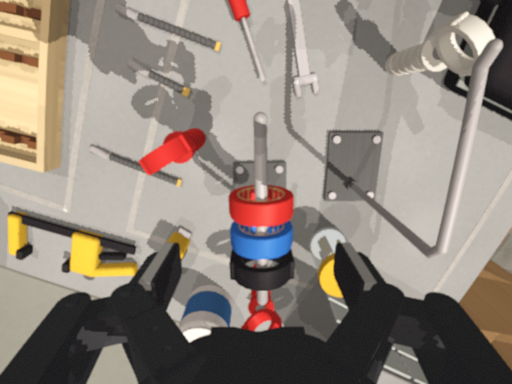

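```bash
python3 -m inch '[[[0,0,0.04],[0,0,-0.017],1],[[0,0,0.035],[0,0,0],1],[[0,0,0.018],[0,0,0],1],[[0,0,0],[0,0,0],1],[[0,0,0],[0,0,0],0],[[0,0,0],[0,0,0],0],[[0,0,0],[0,0,0],0],[[0,0,0],[0,0,0],0]]'
python3 -m inch '[[[0,0,0],[0,0,0],0],[[0,0,0],[0,0,0],0],[[0,0,0],[0,0,0],0],[[0,0,0],[0,0,0],0]]'
```

```text
time: 4.65
tool_pos: [0.5575, 0.2373, 0.2403]
tool_rot: [0.002, -0.183, 0.983, 0.0]
contact_force: [0.3, -0.1, 5.1]
gripper_width: 0.642
grasp_force: 63.4
time: 5.05
tool_pos: [0.5575, 0.2373, 0.2403]
tool_rot: [0.002, -0.183, 0.983, 0.0]
contact_force: [0.8, -0.3, 5.9]
gripper_width: 0.642
grasp_force: 63.4
```

```bash
python3 -m inch '[[[0,0,-0.010],[0,0,0],0],[[0,0,-0.010],[0,0,0],0],[[0.015,0,0],[0,0,0],0],[[0.03,0,0],[0,0,0],0],[[0.03,0,0],[0,0,0],0],[[0.03,0,0],[0,0,0],0],[[0.001,0,0],[0,0,0],0]]'
python3 - <<'E'
from h import *
to([.3591,.3324,.257]);grab('wrist','w2');print(manip.state()['gripper_width'],manip.state()['contact_force'])
E
```

```text
time: 5.75
tool_pos: [0.4551, 0.1982, 0.2574]
tool_rot: [-0.0, -0.183, 0.983, -0.0]
contact_force: [-0.5, 0.6, 0.2]
gripper_width: 0.637
grasp_force: 63.4
shift [0.0412 0.1597 0.0004] rv None
0.6401694120984913 [0.21806592 0.12441272 1.6062864 ]
```

View pics/w2.png

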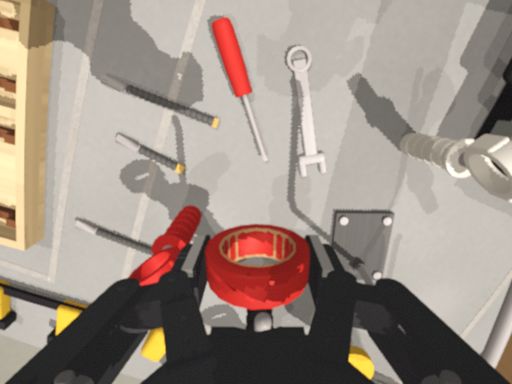

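```bash
python3 -m inch '[[[0.042,0,0],[0,0,0],0],[[0,0.04,0],[0,0,0],0],[[0,0.04,0],[0,0,0],0],[[0,0.04,0],[0,0,0],0],[[0,0.04,0],[0,0,0.014],0],[[0,0,0],[0,0,0],0],[[0,0,0],[0,0,0],0]]'
python3 - <<'E'
from h import *
im,d,p=grab('wrist','w3');W=cloud(d,p);to([.3591,.3324,.257])
m=(W[...,2]>.225)&(W[...,2]<.27)&(W[...,0]>.37)&(W[...,0]<.6)&(W[...,1]>.3)&(W[...,1]<.45)
P=W[m];print(len(P))
if len(P)>20:
    v=cv2.fitLine(P[:,:2].astype(np.float32),cv2.DIST_HUBER,0,.01,.01).ravel();v[:2]*=np.sign(v[0]);t=(P[:,:2]-v[2:])@v[:2];print(v,'ends',v[2:]+v[:2]*t.min(),v[2:]+v[:2]*t.max(),P[:,2].min(),P[:,2].max())
E
```

```text
time: 6.5
tool_pos: [0.3608, 0.334, 0.2576]
tool_rot: [0.0, -0.177, 0.984, -0.0]
contact_force: [0.4, -0.6, -1.0]
gripper_width: 0.644
grasp_force: 63.6
shift [ 0.0021 -0.0001  0.0005] rv None
727
[0.52634513 0.85027105 0.3871411  0.33686614] ends [0.36979559 0.30884576] [0.40192339 0.36074581] 0.2289209090235849 0.26998105807371875
```

View pics/w3.png

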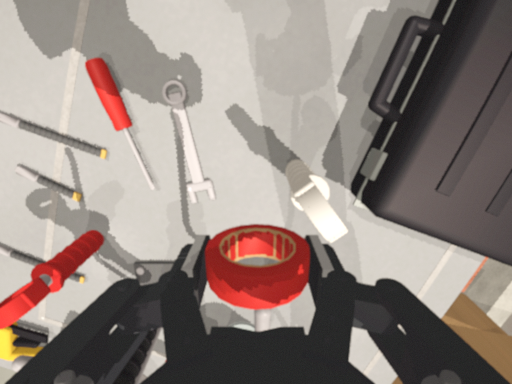

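```bash
python3 -m inch '[[[-0.03,0,0],[0,0,0],0],[[-0.04,0,0],[0,0,0],0],[[-0.04,0,0],[0,0,0],0],[[-0.03,0,0],[0,0,0],0],[[-0.01,0,0],[0,0,0],0],[[0,0,0.010],[0,0,0],0],[[0,0,0.007],[0,0,0],0],[[0,0,0],[0,0,0],0]]'
python3 -m inch '[[[0,0,0],[0,0,0],1],[[0,0,0],[0,0,0],1],[[0,0,0],[0,0,0],1],[[0,0,0],[0,0,0],1],[[0,0,-0.03],[0,0,0],1],[[0,0,-0.04],[0,0,0],1],[[0,0,-0.03],[0,0,0],1],[[0,0,0],[0,0,0],1]]'
python3 - <<'E'
from h import *
im,d,p=grab('top','t4');W=cloud(d,p)
s=manip.state();print(s['tool_pos'])
a=im.astype(int);r,g,b=a[...,0],a[...,1],a[...,2]
P0=np.array([.5515,.4032]);dd=np.array([.9385,.3455]);n=np.array([-.3455,.9385])
im,d,p=grab('wrist');W=cloud(d,p);a=im.astype(int);r,g,b=a[...,0],a[...,1],a[...,2]
m=(r>90)&(g<60)&(W[...,2]>.19)&(W[...,2]<.28);P=W[m];print(len(P),np.round(np.percentile(np.c_[(P[:,:2]-P0)@dd,(P[:,:2]-P0)@n,P[:,2]],[3,50,97],axis=0),3))
dl=np.array([.934,.358]);y=np.array([-.358,.934,0]);z=np.array([0,0,-1.]);to([.585,.248,.33],np.c_[np.cross(y,z),y,z])
E
```

```text
time: 7.35
tool_pos: [0.5006, 0.3844, 0.2405]
tool_rot: [0.0, -0.176, 0.984, -0.0]
contact_force: [0.9, -0.9, 1.8]
gripper_width: 0.639
grasp_force: 63.8
time: 8.15
tool_pos: [0.5028, 0.386, 0.3473]
tool_rot: [0.005, -0.176, 0.984, 0.002]
contact_force: [-0.2, 1.4, 0.4]
gripper_width: 1.002
grasp_force: 0.0
[0.5020682  0.38562383 0.34403404]
707 [[-0.063 -0.022  0.215]
 [-0.06  -0.009  0.249]
 [-0.048  0.027  0.256]]
shift [-0.0308 -0.1577  0.0114] rv [ 0.     0.002 -0.012]
```

```bash
python3 -m inch '[[[-0.0,-0.04,0],[0,0,0],1],[[-0.01,-0.04,0],[0,0,0],1],[[-0.01,-0.04,0],[0,0,0],1],[[-0.011,-0.038,0],[0,0,-0.012],1],[[0,0,0],[0,0,0],1],[[0,0,0.04],[0,0,0],1],[[0,0,0.03],[0,0,0],1],[[0,0,0],[0,0,0],1]]'
python3 - <<'E'
from h import *
to([.585,.248,.2365])
im,d,p=grab('wrist');W=cloud(d,p);a=im.astype(int);r,g,b=a[...,0],a[...,1],a[...,2]
P0=np.array([.651,.2735]);dd=np.array([.934,.358]);n=np.array([-.358,.934])
m=(b>r+30)&(b>70)&(W[...,2]>.19)&(W[...,2]<.28);P=W[m];print(len(P),np.round(np.percentile(np.c_[(P[:,:2]-P0)@dd,(P[:,:2]-P0)@n,P[:,2]],[3,50,97],axis=0),3))
E
```

```text
time: 9.05
tool_pos: [0.5815, 0.2471, 0.2622]
tool_rot: [-0.007, -0.182, 0.983, -0.001]
contact_force: [-0.7, -1.1, -1.3]
gripper_width: 0.996
grasp_force: 0.0
shift [-0.004  -0.0004  0.0257] rv None
4151 [[-0.08  -0.021  0.214]
 [-0.074  0.003  0.253]
 [-0.062  0.027  0.259]]
```

```bash
python3 -m inch '[[[-0.002,0,0.015],[0,0,0],1],[[0,0,0.018],[0,0,0],1],[[0,0,0],[0,0,0],1],[[0,0,0],[0,0,0],1],[[0,0,0],[0,0,0],0],[[0,0,0],[0,0,0],0],[[0,0,0],[0,0,0],0],[[0,0,0],[0,0,0],0]]'
python3 -m inch '[[[0,0,0],[0,0,0],0]]'
```

```text
time: 9.9
tool_pos: [0.5877, 0.2484, 0.239]
tool_rot: [0.001, -0.182, 0.983, 0.0]
contact_force: [0.0, -0.5, 4.7]
gripper_width: 0.64
grasp_force: 63.2
time: 10.0
tool_pos: [0.5877, 0.2484, 0.239]
tool_rot: [0.001, -0.182, 0.983, 0.0]
contact_force: [0.5, -0.7, 6.8]
gripper_width: 0.641
grasp_force: 63.3
```

```bash
python3 -m inch '[[[0,0,-0.010],[0,0,0],0],[[0,0,-0.010],[0,0,0],0],[[0.015,0,0],[0,0,0],0],[[0.03,0,0],[0,0,0],0],[[0.04,0,0],[0,0,0],0],[[0.035,0,0],[0,0,0],0],[[0.015,0,0],[0,0,0],0],[[0,0,0],[0,0,0],0]]'
python3 -m inch '[[[0.042,0,0],[0,0,0],0],[[0,0.04,0],[0,0,0],0],[[0,0.04,0],[0,0,0],0],[[0,0.04,0],[0,0,0],0],[[0,0.04,0],[0,0,0.014],0],[[0,0,0],[0,0,0],0],[[0,0,0],[0,0,0],0]]'
python3 - <<'E'
from h import *
to([.3608,.334,.257]);grab('wrist','w5')
E
```

```text
time: 10.8
tool_pos: [0.4595, 0.1996, 0.2577]
tool_rot: [0.0, -0.182, 0.983, 0.0]
contact_force: [0.4, -0.1, -0.8]
gripper_width: 0.637
grasp_force: 63.4
time: 11.5
tool_pos: [0.3645, 0.3352, 0.2574]
tool_rot: [0.0, -0.176, 0.984, -0.0]
contact_force: [-0.3, 0.1, -0.7]
gripper_width: 0.636
grasp_force: 63.5
shift [0.0039 0.0002 0.0004] rv None
```

View pics/w5.png

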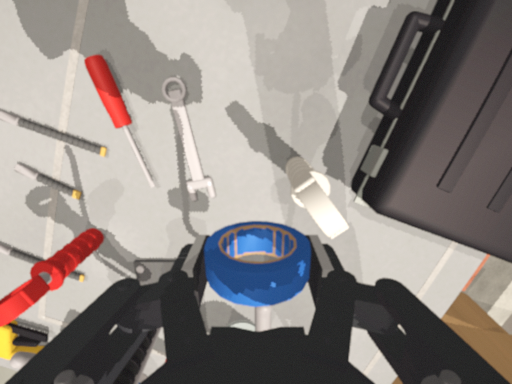

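```bash
python3 -m inch '[[[-0.025,0,0],[0,0,0],0],[[-0.04,0,0],[0,0,0],0],[[-0.035,0,0],[0,0,0],0],[[-0.008,0,0],[0,0,0],0],[[0,0,0.010],[0,0,0],0],[[0,0,0.008],[0,0,0],0],[[0,0,0],[0,0,0],0],[[0,0,0],[0,0,0],1]]'
python3 -m inch '[[[0,0,0],[0,0,0],1],[[0,0,0],[0,0,0],1],[[0,0,0],[0,0,0],1],[[0,0,-0.03],[0,0,0],1],[[0,0,-0.04],[0,0,0],1],[[0,0,-0.03],[0,0,0],1],[[0,0,0],[0,0,0],1],[[0,0,0],[0,0,0],1]]'
python3 - <<'E'
from h import *
P0=np.array([.5515,.4032]);dd=np.array([.9385,.3455]);n=np.array([-.3455,.9385])
im,d,p=grab('wrist','w6');W=cloud(d,p);a=im.astype(int);r,g,b=a[...,0],a[...,1],a[...,2]
for m in ((r>90)&(g<60),(b>r+30)&(b>70)):
    m=m&(W[...,2]>.19)&(W[...,2]<.28);P=W[m];print(len(P),np.round(np.percentile(np.c_[(P[:,:2]-P0)@dd,(P[:,:2]-P0)@n,P[:,2]],[3,50,97],axis=0),3).tolist())
y=np.array([-.358,.934,0]);z=np.array([0,0,-1.]);to([.613,.259,.34],np.c_[np.cross(y,z),y,z])
E
```

```text
time: 12.35
tool_pos: [0.4647, 0.371, 0.2388]
tool_rot: [-0.0, -0.175, 0.985, -0.0]
contact_force: [0.6, 0.2, -0.4]
gripper_width: 0.789
grasp_force: 0.0
time: 13.15
tool_pos: [0.4659, 0.3717, 0.3401]
tool_rot: [0.001, -0.175, 0.985, 0.0]
contact_force: [-1.2, 0.1, -0.7]
gripper_width: 0.999
grasp_force: 0.0
899 [[-0.063, -0.021, 0.214], [-0.061, -0.004, 0.248], [-0.048, 0.028, 0.258]]
1713 [[-0.104, -0.021, 0.214], [-0.097, 0.003, 0.254], [-0.086, 0.027, 0.259]]
shift [-0.0997 -0.1564 -0.0017] rv [-0.    -0.001 -0.014]
```

```bash
python3 -m inch '[[[-0.02,-0.04,0],[0,0,0],1],[[-0.025,-0.04,0],[0,0,0],1],[[-0.025,-0.04,0],[0,0,0],1],[[-0.03,-0.036,0],[0,0,-0.014],1],[[0,0,0],[0,0,0],1],[[0,0,0],[0,0,0],1]]'
python3 - <<'E'
from h import *
P0=np.array([.651,.2735]);dd=np.array([.934,.358]);n=np.array([-.358,.934])
im,d,p=grab('wrist','w7');W=cloud(d,p);a=im.astype(int)
L=np.dstack([(W[...,:2]-P0)@dd,(W[...,:2]-P0)@n,W[...,2]])
m=(a.max(2)<60)&(L[...,2]>.19)&(L[...,2]<.28)&(abs(L[...,1])<.04)&(L[...,0]>-.09)&(L[...,0]<.02)
P=L[m];print(len(P),np.round(np.percentile(P,[3,10,50,90,97],axis=0),3).tolist())
m2=m&(L[...,2]>.235);print(np.round(np.percentile(L[m2],[3,50,97],axis=0),3).tolist())
y=np.array([-.358,.934,0]);z=np.array([0,0,-1.]);to([.613,.259,.236],np.c_[np.cross(y,z),y,z])
E
```

```text
time: 13.8
tool_pos: [0.6134, 0.2587, 0.3361]
tool_rot: [-0.003, -0.181, 0.983, -0.0]
contact_force: [0.1, 0.3, 0.1]
gripper_width: 0.998
grasp_force: 0.0
1571 [[-0.048, -0.022, 0.209], [-0.048, -0.019, 0.211], [-0.043, -0.004, 0.248], [-0.034, 0.024, 0.256], [-0.032, 0.028, 0.257]]
[[-0.048, -0.023, 0.24], [-0.042, -0.005, 0.252], [-0.031, 0.028, 0.257]]
shift [-0.0004 -0.0006  0.1009] rv [ 0.001 -0.004 -0.   ]
```

View pics/w7.png

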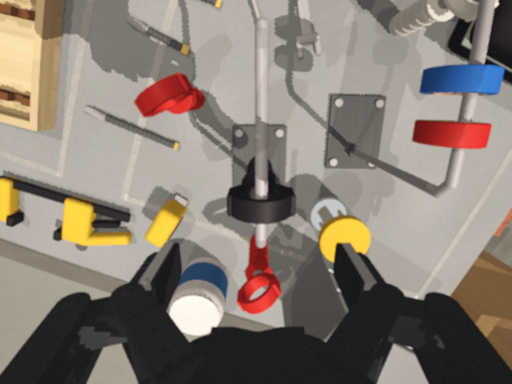

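```bash
python3 -m inch '[[[0,0,0.04],[0,0,0],1],[[0,0,0.035],[0,0,0],1],[[0,0,0.025],[0,0,0],1],[[0,0,0.002],[0,0,0],1],[[0,0,0],[0,0,0],0],[[0,0,0],[0,0,0],0],[[0,0,0],[0,0,0],0],[[0,0,0],[0,0,0],0]]'
python3 -m inch '[[[0,0,0],[0,0,0],0],[[0,0,0],[0,0,0],0],[[0,0,-0.010],[0,0,0],0],[[0,0,-0.010],[0,0,0],0],[[0,0,0],[0,0,0],0]]'
```

```text
time: 14.65
tool_pos: [0.6144, 0.2603, 0.2403]
tool_rot: [0.002, -0.182, 0.983, 0.001]
contact_force: [0.5, 1.4, 5.1]
gripper_width: 0.679
grasp_force: 66.8
time: 15.15
tool_pos: [0.6142, 0.2596, 0.2594]
tool_rot: [0.001, -0.182, 0.983, 0.0]
contact_force: [0.3, -0.4, -0.9]
gripper_width: 0.672
grasp_force: 66.2
```

```bash
python3 -m inch '[[[0.015,0,0],[0,0,0],0],[[0.03,0,0],[0,0,0],0],[[0.035,0,0],[0,0,0],0],[[0.035,0,0],[0,0,0],0],[[0.03,0,0],[0,0,0],0],[[0.025,0,0],[0,0,0],0],[[0,0,0],[0,0,0],0],[[0,0,0],[0,0,0],0]]'
python3 - <<'E'
from h import *
grab('wrist','w8');grab('scene','s8');print(manip.state()['tool_pos'],manip.state()['gripper_width'])
s=cv2.imread('pics/s8.png')[60:240,220:400];w=cv2.imread('pics/w8.png')
cv2.imwrite('pics/c8.png',cv2.hconcat([cv2.resize(s,(384,384)),w[:,60:452]]))
E
```

```text
time: 15.95
tool_pos: [0.4547, 0.1987, 0.2574]
tool_rot: [0.001, -0.182, 0.983, 0.0]
contact_force: [0.1, 0.4, -1.9]
gripper_width: 0.678
grasp_force: 66.1
[0.45538299 0.19886142 0.25745454] 0.6792234467748499
```

View pics/c8.png

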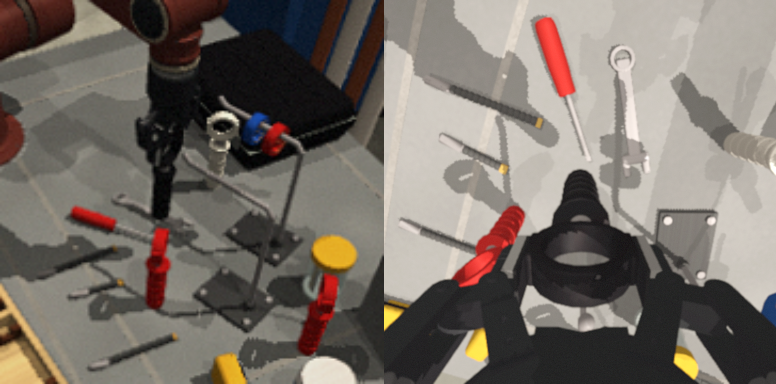

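```bash
python3 -m inch '[[[0,0,-0.04],[0,0,0],0],[[0,0,-0.04],[0,0,0],0],[[0.010,-0.035,0],[0,0,0],0],[[0.013,-0.044,0],[0,0,0],0],[[0.014,-0.044,0],[0,0,0],0],[[0.014,-0.044,0],[0,0,0],0],[[0.014,-0.044,0],[0,0,0],0],[[0.014,-0.044,0],[0,0,0],0]]'
python3 -m inch '[[[0.014,-0.044,0],[0,0,0],0],[[0.014,-0.044,0],[0,0,0],0],[[0.014,-0.044,0],[0,0,0],0],[[0.014,-0.044,0],[0,0,0],0],[[0.014,-0.044,0],[0,0,0],0],[[0.010,-0.035,0],[0,0,0],0],[[0,0,0],[0,0,0],0],[[0,0,0],[0,0,0],0]]'
python3 - <<'E'
from h import *
to([.496,-.342,.34]);print(manip.state()['joint_pos'].round(2))
out=[]
for c in ('wrist','scene'):
    im,d,p=grab(c);W=cloud(d,p);a=im.astype(int);r,g,b=a[...,0],a[...,1],a[...,2]
    m=(r>90)&(r-b>40)&(r-g>25)&(g-b>5)&(W[...,2]>.076)&(W[...,2]<.1)&(abs(W[...,0]-.5)<.06)&(abs(W[...,1]+.34)<.06)
    P=W[m];print(c,len(P),P.mean(0),np.percentile(P,[2,98],axis=0)) if len(P) else print(c,0)
    if len(P)>8: 
        A=np.c_[2*P[:,:2],np.ones(len(P))];s=np.linalg.lstsq(A,(P[:,:2]**2).sum(1),rcond=None)[0];print('circ',s[:2],np.sqrt(s[2]+s[0]**2+s[1]**2))
    out.append(im[:,:,::-1])
    if c=='wrist':
        # black handle pixels: bottom end
        m=(a.max(2)<60)&(np.linalg.norm(W[...,:2]-manip.state()['tool_pos'][:2],axis=2)<.05)&(W[...,2]<.3);P=W[m];print(len(P))
        for z0 in np.arange(.16,.32,.02):
            q=P[(P[:,2]>=z0)&(P[:,2]<z0+.02)]
            if len(q)>5: print(round(z0,2),len(q),q.min(0).round(3),q.max(0).round(3))
cv2.imwrite('pics/c9.png',cv2.hconcat([out[0][:,60:452],cv2.resize(out[1][150:330,60:240],(384,384))]))
E
```

```text
time: 16.85
tool_pos: [0.4729, -0.0697, 0.3375]
tool_rot: [0.0, -0.182, 0.983, -0.0]
contact_force: [1.2, 0.0, -2.1]
gripper_width: 0.677
grasp_force: 66.2
time: 17.65
tool_pos: [0.4892, -0.3353, 0.3364]
tool_rot: [-0.0, -0.181, 0.983, 0.001]
contact_force: [0.8, -0.1, -0.7]
gripper_width: 0.68
grasp_force: 66.4
shift [-0.004  -0.0087 -0.0036] rv None
[-0.73 -0.06  1.59  0.    1.61 -2.66]
wrist 316 [ 0.48824276 -0.34596941  0.08619372] [[ 0.46733673 -0.36890631  0.07743944]
 [ 0.52212405 -0.31201262  0.08899385]]
circ [ 0.49583238 -0.34047188] 0.02760365809500014
1838
0.18 106 [ 0.473 -0.352  0.181] [ 0.491 -0.328  0.2  ]
0.2 158 [ 0.473 -0.352  0.2  ] [ 0.491 -0.327  0.22 ]
0.22 189 [ 0.473 -0.352  0.22 ] [ 0.491 -0.325  0.24 ]
0.24 236 [ 0.473 -0.352  0.241] [ 0.491 -0.325  0.259]
0.26 84 [ 0.47  -0.351  0.261] [ 0.485 -0.327  0.28 ]
0.28 1063 [ 0.469 -0.355  0.28 ] [ 0.496 -0.318  0.3  ]
scene 107 [ 0.49736822 -0.34188453  0.0843227 ] [[ 0.46879991 -0.36870183  0.07695036]
 [ 0.52571584 -0.31452739  0.08989737]]
circ [ 0.49730205 -0.34229843] 0.02758148335427065
```

View pics/c9.png

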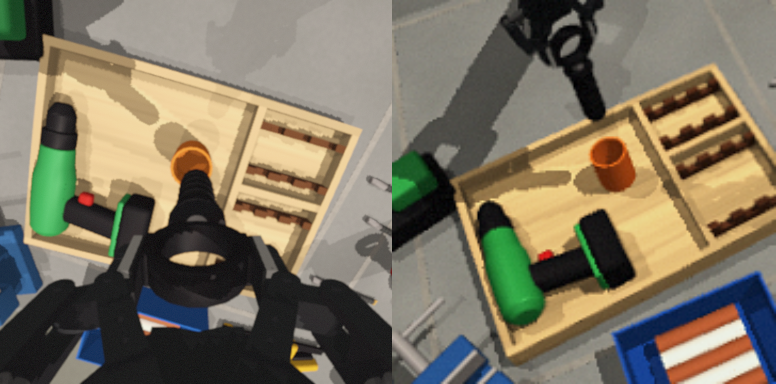

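```bash
python3 -m inch '[[[-0.006,-0.006,0],[0,0,0],0],[[0,0,0.035],[0,0,0],0],[[0,0,0.04],[0,0,0],0],[[0,0,0.04],[0,0,0],0],[[0,0,0.03],[0,0,0],0],[[0,0,0.007],[0,0,0],0],[[0,0,0],[0,0,0],0],[[0,0,0],[0,0,0],0]]'
python3 - <<'E'
from h import *
print(manip.state()['tool_pos'],manip.state()['contact_force'])
im,d,p=grab('scene','s10');W=cloud(d,p)
E
```

```text
time: 18.55
tool_pos: [0.4979, -0.3383, 0.1879]
tool_rot: [0.001, -0.182, 0.983, -0.002]
contact_force: [0.5, -0.2, -1.5]
gripper_width: 0.679
grasp_force: 66.4
[ 0.49793862 -0.33832416  0.18786893] [ 0.50542409 -0.21868338 -1.50151203]
```

```bash
python3 -m inch '[[[0,0,0.004],[0,0,0],0],[[0,0,0.003],[0,0,0],0],[[0,0,0],[0,0,0],0],[[0,0,0],[0,0,0],0]]'
python3 -m inch '[[[0,0,0],[0,0,0],1],[[0,0,0],[0,0,0],1],[[0,0,0],[0,0,0],1],[[0,0,0],[0,0,0],1],[[0,0,-0.02],[0,0,0],1],[[0,0,-0.03],[0,0,0],1],[[0,0,-0.03],[0,0,0],1],[[0,0,-0.04],[0,0,0],1]]'
python3 - <<'E'
from h import *
im,d,p=grab('scene');W=cloud(d,p);a=im.astype(int)
m=(a.max(2)<70)&(W[...,2]>.1)&(W[...,2]<.21)&(np.linalg.norm(W[...,:2]-[.497,-.34],axis=2)<.07)
P=W[m];print(len(P),P.min(0),P.max(0))
for z0 in np.arange(.1,.21,.02):
    q=P[(P[:,2]>=z0)&(P[:,2]<z0+.02)]
    if len(q)>5: print(round(z0,2),len(q),q.mean(0).round(3))
to([.43,.04,.35]);print(manip.state()['tool_pos'])
E
```

```text
time: 19.0
tool_pos: [0.4973, -0.3385, 0.18]
tool_rot: [0.001, -0.182, 0.983, -0.001]
contact_force: [0.6, -0.3, 4.3]
gripper_width: 0.673
grasp_force: 67.1
time: 19.8
tool_pos: [0.4959, -0.3372, 0.2973]
tool_rot: [-0.001, -0.182, 0.983, 0.002]
contact_force: [-0.1, -0.0, -0.1]
gripper_width: 1.001
grasp_force: 0.0
297 [ 0.48098136 -0.36993151  0.10008948] [ 0.51869048 -0.31123373  0.20141984]
0.1 28 [ 0.511 -0.342  0.11 ]
0.12 65 [ 0.506 -0.339  0.127]
0.14 70 [ 0.5   -0.338  0.15 ]
0.16 36 [ 0.504 -0.34   0.169]
0.18 95 [ 0.501 -0.343  0.191]
shift [-0.0723  0.3781 -0.0457] rv None
[ 0.49828586 -0.33923552  0.30739633]
```

```bash
python3 -m inch '[[[0,0,-0.02],[0,0,0],1],[[-0.008,0.042,-0.003],[0,0,0],1],[[-0.008,0.042,-0.003],[0,0,0],1],[[-0.008,0.042,-0.003],[0,0,0],1],[[-0.008,0.042,-0.003],[0,0,0],1],[[-0.008,0.042,-0.003],[0,0,0],1],[[-0.008,0.042,-0.003],[0,0,0],1],[[-0.008,0.042,-0.003],[0,0,0],1]]'
python3 -m inch '[[[-0.008,0.042,-0.003],[0,0,0],1],[[-0.008,0.042,-0.003],[0,0,0],1],[[0,0,0],[0,0,0.142],1],[[0,0,0],[0,0,0.142],1],[[0,0,0],[0,0,0.142],1],[[0,0,0],[0,0,0.142],1],[[0,0,0],[0,0,0.142],1],[[0,0,0],[0,0,0.142],1]]'
python3 -m inch '[[[0,0,0],[0,0,0.142],1],[[0,0,0],[0,0,0.142],1],[[0,0,0],[0,0,0.142],1],[[0,0,0],[0,0,0.142],1],[[0,0,0],[0,0,0.142],1],[[0,0,0],[0,0,0.142],1],[[0,0,0],[0,0,0.142],1],[[0,0,0],[0,0,0.142],1]]'
python3 -m inch '[[[0,0,0],[0,0,0],1],[[0,0,0],[0,0,0],1]]'
cat >> h.py <<'E'
def bits(cam,box=(.35,.72,-.06,.16)):
    im,d,p=grab(cam,'bits_'+cam+str(manip.state()['time']));W=cloud(d,p);a=im.astype(int)
    # fill: project onto plane z; use dark-vs-bench plus height
    m=(W[...,2]>.005)&(W[...,2]<.022)&(W[...,0]>box[0])&(W[...,0]<box[1])&(W[...,1]>box[2])&(W[...,1]<box[3])
    m=cv2.morphologyEx(m.astype(np.uint8),cv2.MORPH_OPEN,np.ones((2,2)))
    n,l,st,c=cv2.connectedComponentsWithStats(m)
    for i in range(1,n):
        if st[i,4]<60: continue
        P=W[l==i];v=cv2.fitLine(P[:,:2].astype(np.float32),cv2.DIST_HUBER,0,.01,.01).ravel();t=(P[:,:2]-v[2:])@v[:2]
        mid=v[2:]+v[:2]*(t.min()+t.max())/2
        print('bit',st[i,4],'mid',mid.round(4),'len',(t.max()-t.min()).round(3),'ang',np.degrees(np.arctan2(v[1],v[0])).round(1)%180,'z',np.percentile(P[:,2],[5,95]).round(3),'px',c[i].round())
E
python3 - <<'E'
from h import *
print(manip.state()['tool_pos'],manip.state()['joint_pos'].round(2),rot()[:,1].round(3))
bits('wrist')
E
```

```text
time: 20.65
tool_pos: [0.443, -0.0418, 0.3393]
tool_rot: [0.0, -0.182, 0.983, -0.0]
contact_force: [0.3, -0.0, 0.3]
gripper_width: 0.997
grasp_force: 0.0
time: 21.45
tool_pos: [0.4285, 0.0409, 0.3451]
tool_rot: [0.0, 0.243, 0.97, -0.0]
contact_force: [-0.4, -0.1, -0.3]
gripper_width: 1.002
grasp_force: 0.0
time: 22.25
tool_pos: [0.4285, 0.0409, 0.3451]
tool_rot: [0.0, 0.727, 0.687, -0.0]
contact_force: [1.1, -0.3, 1.0]
gripper_width: 1.0
grasp_force: 0.0
time: 22.45
tool_pos: [0.4285, 0.0409, 0.3452]
tool_rot: [-0.0, 0.724, 0.69, 0.0]
contact_force: [0.6, -0.2, -0.5]
gripper_width: 0.998
grasp_force: 0.0
[0.42847789 0.04087845 0.34518164] [-0.08 -0.47  1.92  0.    1.7  -0.03] [ 0.999 -0.048  0.   ]
bit 85 mid [0.3655 0.1267] len 0.044 ang 42.3 z [-0.001  0.02 ] px [216. 103.]
bit 619 mid [nan nan] len nan ang 0.0 z [nan nan] px [254. 147.]
bit 401 mid [nan nan] len nan ang 0.0 z [nan nan] px [297. 144.]
bit 545 mid [nan nan] len nan ang 0.0 z [nan nan] px [382. 152.]
```

```bash
sed -i 's/P=W\[l==i\];v=cv2/P=W[(l==i)\&(W[...,2]>.003)\&(W[...,2]<.022)];v=cv2/' h.py
python3 - <<'E'
from h import *
bits('wrist')
E
ls pics | grep bits; cp $(ls -t pics/bits_wrist*|head -1) pics/w11.png
```

```text
bit 78 mid [0.3668 0.1278] len 0.041 ang 41.5 z [0.013 0.021] px [215. 104.]
bit 624 mid [0.4233 0.0472] len 0.158 ang 89.9 z [0.008 0.013] px [254. 148.]
bit 402 mid [0.4951 0.0532] len 0.098 ang 84.4 z [0.008 0.013] px [296. 144.]
bit 539 mid [0.6425 0.0342] len 0.128 ang 87.3 z [0.009 0.013] px [382. 152.]
bits_wrist22.45.png
bits_wrist22.5.png
```

View pics/w11.png

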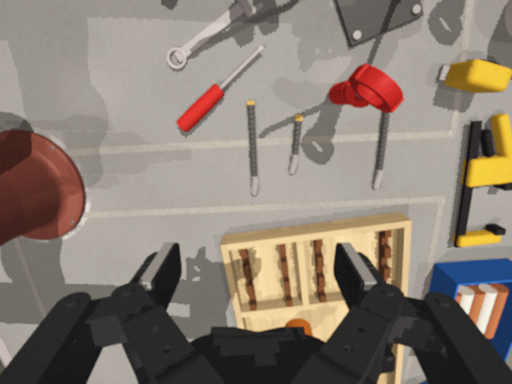

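```bash
python3 -m inch '[[[0.006,-0.006,0.03],[0,0,-0.046],0.6],[[0,0,0.045],[0,0,0],0.6],[[0,0,0.045],[0,0,0],0.6],[[0,0,0.045],[0,0,0],0.6],[[0,0,0.045],[0,0,0],0.6],[[0,0,0.04],[0,0,0],0.6],[[0,0,0.03],[0,0,0],0.6],[[0,0,0],[0,0,0],0.6]]'
python3 -m inch '[[[0,0,0],[0,0,0],0.6],[[0,0,0],[0,0,0],0.6]]'
python3 - <<'E'
from h import *
to([.4233,.0472,.029]);bits('wrist');print(manip.state()['gripper_width'])
E
```

```text
time: 23.35
tool_pos: [0.4188, 0.0474, 0.0606]
tool_rot: [-0.004, 0.708, 0.706, -0.003]
contact_force: [0.1, 0.8, 0.3]
gripper_width: 0.599
grasp_force: 0.0
time: 23.55
tool_pos: [0.4247, 0.0471, 0.0677]
tool_rot: [0.002, 0.709, 0.706, 0.001]
contact_force: [0.6, -0.4, 0.9]
gripper_width: 0.601
grasp_force: 0.0
shift [ 0.0001 -0.0015  0.0387] rv None
bit 1226 mid [0.3708 0.1358] len 0.064 ang 53.0 z [0.012 0.021] px [167.  86.]
bit 884 mid [0.5501 0.132 ] len 0.032 ang 93.6 z [0.007 0.021] px [459.  98.]
bit 3295 mid [0.4223 0.0474] len 0.16 ang 89.8 z [0.008 0.013] px [253. 203.]
bit 2164 mid [0.4936 0.0545] len 0.098 ang 83.3 z [0.008 0.013] px [356. 204.]
bit 252 mid [ 0.6364 -0.0145] len 0.033 ang 92.4 z [0.006 0.012] px [507. 290.]
0.5986283974015529
```

```bash
python3 -m inch '[[[0,-0.002,0.02],[0,0,0],0.6],[[0,0,0.015],[0,0,0],0.6],[[0,0,0.004],[0,0,0],0.6],[[0,0,0],[0,0,0],0.6],[[0,0,0],[0,0,0],0],[[0,0,0],[0,0,0],0],[[0,0,0],[0,0,0],0],[[0,0,0],[0,0,0],0]]'
python3 -m inch '[[[0,0,0],[0,0,0],0],[[0,0,0],[0,0,0],0],[[0,0,0],[0,0,0],0],[[0,0,0],[0,0,0],0]]'
```

```text
time: 24.4
tool_pos: [0.4218, 0.0471, 0.0275]
tool_rot: [0.001, 0.709, 0.705, 0.001]
contact_force: [-0.5, 0.3, 5.2]
gripper_width: 0.118
grasp_force: 61.0
time: 24.8
tool_pos: [0.4218, 0.0471, 0.0275]
tool_rot: [0.001, 0.709, 0.705, 0.001]
contact_force: [-0.5, 0.1, 5.9]
gripper_width: 0.117
grasp_force: 61.1
```

```bash
python3 -m inch '[[[0,0,-0.03],[0,0,0],0],[[0,0,-0.044],[0,0,0],0],[[0,0,-0.044],[0,0,0],0],[[0,0,-0.044],[0,0,0],0],[[0,0,-0.044],[0,0,0],0],[[-0.036,0.029,0],[0,0,0],0],[[-0.037,0.030,0],[0,0,0],0],[[-0.037,0.030,0],[0,0,0],0]]'
python3 -m inch '[[[-0.037,0.030,0],[0,0,0],0],[[-0.037,0.030,0],[0,0,0],0],[[-0.036,0.028,0],[0,0,0],0],[[0,0,0],[0,0,0.147],0],[[0,0,0],[0,0,0.147],0],[[0,0,0],[0,0,0.147],0],[[0,0,0],[0,0,0.147],0],[[0,0,0],[0,0,0.147],0]]'
python3 -m inch '[[[0,0,0],[0,0,0.147],0],[[0,0,0],[0,0,0.147],0],[[0,0,0],[0,0,0.147],0],[[0,0,0],[0,0,0.147],0],[[0,0,0],[0,0,0.147],0],[[0,0,0],[0,0,0],0],[[0,0,0],[0,0,0],0]]'
cat >> h.py <<'E'
def tray(cam,save=None):
    im,d,p=grab(cam,save);W=cloud(d,p);a=im.astype(int);r,g,b=a[...,0],a[...,1],a[...,2]
    m=(W[...,2]>.031)&(W[...,2]<.047)&(W[...,0]>.33)&(W[...,0]<.75)&(W[...,1]>-.3)&(W[...,1]<-.06)
    br=m&(r<125)&(r-b>20)
    n,l,st,c=cv2.connectedComponentsWithStats(br.astype(np.uint8))
    for i in range(1,n):
        if st[i,4]<25: continue
        P=W[(l==i)&m];print('tooth',st[i,4],P.mean(0).round(4),np.ptp(P[:,:2],axis=0).round(3),c[i].round())
    np.savez('tray_'+cam+'.npz',im=im,W=W)
    return im,W
E
python3 - <<'E'
from h import *
s=manip.state();print(s['tool_pos'],rot()[:,0].round(3),s['gripper_width'],s['joint_pos'].round(2))
tray('wrist','w12')
E
```

```text
time: 25.6
tool_pos: [0.5101, -0.0644, 0.2328]
tool_rot: [0.001, 0.709, 0.706, 0.0]
contact_force: [0.6, -0.2, -1.3]
gripper_width: 0.121
grasp_force: 60.3
time: 26.4
tool_pos: [0.5964, -0.1737, 0.2315]
tool_rot: [-0.0, 0.916, 0.401, -0.0]
contact_force: [-0.4, 0.1, -0.7]
gripper_width: 0.117
grasp_force: 60.3
time: 27.1
tool_pos: [0.5965, -0.1736, 0.2318]
tool_rot: [-0.0, 0.999, 0.049, -0.0]
contact_force: [0.2, 0.1, -1.0]
gripper_width: 0.118
grasp_force: 60.3
[ 0.59649376 -0.17359635  0.23181126] [ 0.995  0.099 -0.001] 0.11755743223314305 [-0.4   0.06  1.65  0.    1.44  1.07]
tooth 162 [ 0.6558 -0.1061  0.0397] [0.02  0.018] [203. 119.]
tooth 69 [ 0.5356 -0.1193  0.0366] [0.011 0.017] [210. 217.]
tooth 82 [ 0.5394 -0.1589  0.0381] [0.01  0.021] [241. 217.]
tooth 59 [ 0.5448 -0.2025  0.0372] [0.005 0.021] [276. 216.]
tooth 45 [ 0.5478 -0.2401  0.0369] [0.009 0.016] [306. 217.]
tooth 134 [ 0.4685 -0.1237  0.0382] [0.015 0.017] [211. 263.]
tooth 66 [ 0.4823 -0.2456  0.0369] [0.013 0.015] [302. 261.]
tooth 42 [ 0.3996 -0.1761  0.04  ] [0.011 0.008] [245. 308.]
tooth 36 [ 0.403  -0.209   0.0399] [0.011 0.008] [268. 308.]
```

View pics/w12.png

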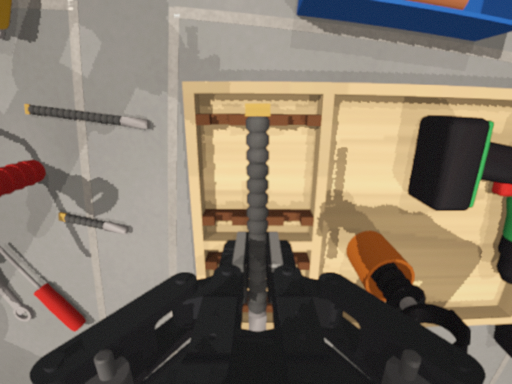

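```bash
python3 -m inch '[[[0.003,0.001,0.02],[0,0,0],0],[[0,0,0.04],[0,0,0],0],[[0,0,0.04],[0,0,0],0],[[0,0,0.03],[0,0,0],0],[[0,0,0.02],[0,0,0],0],[[0,0,0.010],[0,0,0],0],[[0,0,0],[0,0,0],0],[[0,0,0],[0,0,0],0]]'
python3 -m inch '[[[0,0,0.006],[0,0,0],0],[[0,0,0.006],[0,0,0],0],[[0,0,0.004],[0,0,0],0],[[0,0,0],[0,0,0],0],[[0,0,0],[0,0,0],0]]'
```

```text
time: 27.95
tool_pos: [0.6006, -0.1747, 0.0735]
tool_rot: [0.0, 0.999, 0.048, 0.001]
contact_force: [0.2, -0.1, 0.5]
gripper_width: 0.119
grasp_force: 60.3
time: 28.45
tool_pos: [0.5997, -0.1744, 0.0562]
tool_rot: [-0.0, 0.999, 0.048, -0.0]
contact_force: [-0.2, -0.8, -0.7]
gripper_width: 0.117
grasp_force: 60.3
```

```bash
python3 -m inch '[[[0,0,0.003],[0,0,0],0],[[0,0,0],[0,0,0],0],[[0,0,0],[0,0,0],0.35],[[0,0,0],[0,0,0],0.35],[[0,0,0],[0,0,0],0.35],[[0,0,-0.02],[0,0,0],0.35],[[0,0,-0.04],[0,0,0],0.35],[[0,0,-0.04],[0,0,0],0.35]]'
python3 -m inch '[[[0,0,-0.04],[0,0,0],0.35],[[0,0,-0.04],[0,0,0],0.6],[[0,0,0],[0,0,0],0.6],[[0,0,0],[0,0,0],0.6]]'
python3 - <<'E'
from h import *
s=manip.state();print(s['tool_pos'],rot()[:,0].round(3))
im,W=tray('wrist','w13')
a=im.astype(int)
xs=np.array([.995,.099]);ys=np.array([-.099,.995]);c=np.array([.6,-.174])
L=np.dstack([(W[...,:2]-c)@xs,(W[...,:2]-c)@ys,W[...,2]])
m=(abs(L[...,1])<.012)&(abs(L[...,0])<.1)&(L[...,2]>.024)&(L[...,2]<.05)
for x0 in np.arange(-.1,.1,.02):
    q=L[m&(L[...,0]>=x0)&(L[...,0]<x0+.02)]
    if len(q)>3: print(round(x0,2),len(q),q.mean(0).round(4),q[:,2].max().round(3))
bits('scene')
E
```

```text
time: 29.25
tool_pos: [0.5989, -0.174, 0.1533]
tool_rot: [-0.001, 0.999, 0.048, -0.001]
contact_force: [0.0, -0.1, 0.9]
gripper_width: 0.348
grasp_force: 0.0
time: 29.65
tool_pos: [0.6004, -0.1747, 0.2351]
tool_rot: [0.001, 0.999, 0.048, 0.001]
contact_force: [0.3, 0.2, -0.3]
gripper_width: 0.602
grasp_force: 0.0
[ 0.60041793 -0.17467222  0.23507546] [0.995 0.096 0.003]
tooth 41 [ 0.6586 -0.1085  0.0381] [0.014 0.018] [204. 120.]
tooth 41 [ 0.6623 -0.1507  0.0402] [0.011 0.022] [241. 121.]
tooth 33 [ 0.6664 -0.2228  0.0378] [0.011 0.004] [304. 123.]
tooth 39 [ 0.612  -0.1779  0.0361] [0.045 0.005] [261. 165.]
tooth 100 [ 0.5487 -0.2443  0.0378] [0.03  0.016] [307. 219.]
tooth 57 [ 0.5356 -0.119   0.0367] [0.011 0.017] [209. 219.]
tooth 59 [ 0.5406 -0.1591  0.0367] [0.005 0.022] [240. 218.]
tooth 58 [ 0.5443 -0.201   0.036 ] [0.01  0.022] [273. 218.]
tooth 25 [ 0.4681 -0.1302  0.0385] [0.011 0.003] [215. 266.]
tooth 148 [ 0.4735 -0.164   0.0383] [0.012 0.022] [240. 264.]
tooth 128 [ 0.4774 -0.2069  0.0382] [0.011 0.02 ] [272. 264.]
tooth 25 [ 0.4822 -0.2415  0.0368] [0.006 0.005] [297
[... 178 characters left out ...]
2 ] [271. 307.]
tooth 55 [ 0.4109 -0.2537  0.0363] [0.009 0.015] [298. 305.]
tooth 30 [ 0.3755 -0.2047  0.0372] [0.005 0.043] [262. 322.]
-0.1 197 [-0.0937  0.0002  0.0359] 0.042
-0.08 177 [-0.0676 -0.0003  0.0345] 0.042
-0.06 158 [-0.0514 -0.0002  0.0357] 0.04
-0.04 132 [-0.0299 -0.0007  0.0368] 0.04
-0.02 141 [-0.0096 -0.0009  0.0369] 0.04
0.0 151 [ 0.0102 -0.0011  0.0367] 0.041
0.02 163 [ 0.0303 -0.001   0.0368] 0.04
0.04 220 [ 0.0517 -0.0007  0.0348] 0.042
0.06 250 [ 0.0683 -0.0002  0.0344] 0.041
0.08 240 [ 0.0932 -0.0003  0.0394] 0.042
bit 63 mid [0.4963 0.0464] len 0.09 ang 84.3 z [0.004 0.014] px [264. 196.]
bit 130 mid [0.6456 0.0484] len 0.156 ang 88.3 z [0.004 0.014] px [282. 225.]
```

```bash
sleep 0
```

```text
(no output)
```

View pics/w13.png

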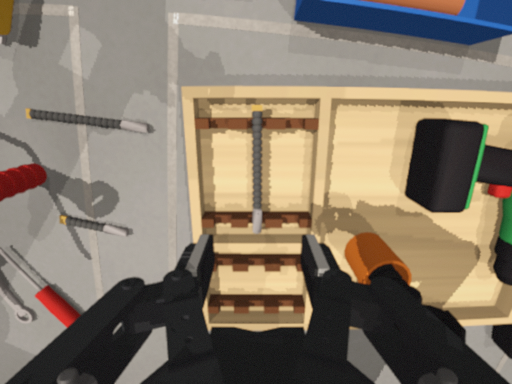

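Run:
```python
from h import *
W=np.load('tray_wrist.npz')['W']
m=(W[...,2]>.0045)&(W[...,2]<.022)&(W[...,0]>.44)&(W[...,0]<.72)&(W[...,1]>-.06)&(W[...,1]<.16)
n,l,st,c=cv2.connectedComponentsWithStats(m.astype(np.uint8))
for i in range(1,n):
    if st[i,4]<60: continue
    P=W[l==i];v=cv2.fitLine(P[:,:2].astype(np.float32),cv2.DIST_HUBER,0,.01,.01).ravel();t=(P[:,:2]-v[2:])@v[:2]
    print(st[i,4],(v[2:]+v[:2]*(t.min()+t.max())/2).round(4),np.ptp(t).round(3),np.degrees(np.arctan2(v[1],v[0])).round(1)%180)
p=manip.camera_params('wrist');C=-cv2.Rodrigues(np.array(p['rvec']))[0].T@np.array(p['tvec']).ravel()
print('cam in tool',(rot().T@(C-manip.state()['tool_pos'])).round(3));to([.642,.042,.235])
```

```text
1131 [0.6443 0.0492] 0.16 87.7
241 [0.5699 0.1204] 0.034 27.1
586 [0.4966 0.0526] 0.099 83.6
cam in tool [ 0.081 -0.    -0.118]
shift [ 0.0635 -0.211  -0.0034] rv None
```

```bash
python3 -m inch '[[[0.011,-0.030,0],[0,0,0],0.6],[[0.011,-0.038,0],[0,0,0],0.6],[[0.011,-0.038,0],[0,0,0],0.6],[[0.011,-0.038,0],[0,0,0],0.6],[[0.011,-0.038,0],[0,0,0],0.6],[[0.011,-0.036,0],[0,0,0],0.6],[[0,0,0],[0,0,-0.143],0.6],[[0,0,0],[0,0,-0.143],0.6]]'
python3 -m inch '[[[0,0,0],[0,0,-0.143],0.6],[[0,0,0],[0,0,-0.143],0.6],[[0,0,0],[0,0,-0.143],0.6],[[0,0,0],[0,0,-0.143],0.6],[[0,0,0],[0,0,-0.143],0.6],[[0,0,0],[0,0,-0.143],0.6],[[0,0,0],[0,0,-0.143],0.6],[[0,0,0],[0,0,-0.143],0.6]]'
python3 -m inch '[[[0,0,0.04],[0,0,0],0.6],[[0,0,0.04],[0,0,0],0.6],[[0,0,0.04],[0,0,0],0.6],[[0,0,0.04],[0,0,0],0.6],[[0,0,0.01],[0,0,0],0.6],[[0,0,0],[0,0,0],0.6],[[0,0,0],[0,0,0],0.6],[[0,0,0],[0,0,0],0.6]]'
python3 - <<'E'
from h import *
bits('wrist');to([.6443,.0492,.029]);print(manip.state()['tool_pos'],rot()[:,0].round(3),np.degrees(np.arctan2(rot()[1,0],rot()[0,0])).round(2))
E
```

```text
time: 30.55
tool_pos: [0.6436, 0.0505, 0.2302]
tool_rot: [-0.001, 0.981, 0.194, -0.002]
contact_force: [0.4, -0.1, 0.3]
gripper_width: 0.6
grasp_force: 0.0
time: 31.35
tool_pos: [0.6435, 0.0489, 0.2303]
tool_rot: [-0.002, 0.721, 0.693, -0.002]
contact_force: [-0.6, 0.2, -0.1]
gripper_width: 0.594
grasp_force: 0.0
time: 32.15
tool_pos: [0.6466, 0.0489, 0.0663]
tool_rot: [0.002, 0.723, 0.691, 0.002]
contact_force: [0.8, -0.7, -0.2]
gripper_width: 0.599
grasp_force: 0.0
bit 560 mid [0.5782 0.1324] len 0.032 ang 93.7 z [0.005 0.021] px [137. 107.]
bit 3357 mid [0.6447 0.0492] len 0.159 ang 87.8 z [0.008 0.013] px [254. 204.]
bit 2231 mid [0.4979 0.0527] len 0.101 ang 83.0 z [0.006 0.013] px [ 53. 219.]
shift [ 0.0002 -0.0024  0.0373] rv None
[0.64653444 0.04888379 0.06626989] [0.045 0.999 0.   ] 87.42
```

```bash
python3 -m inch '[[[0,-0.002,0.02],[0,0,0],0.6],[[0,0,0.015],[0,0,0],0.6],[[0,0,0.003],[0,0,0],0.6],[[0,0,0],[0,0,0],0.6],[[0,0,0],[0,0,0],0],[[0,0,0],[0,0,0],0],[[0,0,0],[0,0,0],0],[[0,0,0],[0,0,0],0]]'
python3 -m inch '[[[0,0,0],[0,0,0],0],[[0,0,0],[0,0,0],0],[[0,0,0],[0,0,0],0]]'
```

```text
time: 33.0
tool_pos: [0.6435, 0.049, 0.0264]
tool_rot: [0.001, 0.723, 0.691, 0.001]
contact_force: [-0.2, 0.5, 3.6]
gripper_width: 0.116
grasp_force: 61.7
time: 33.3
tool_pos: [0.6435, 0.049, 0.0264]
tool_rot: [0.001, 0.723, 0.691, 0.001]
contact_force: [-0.7, 0.8, 4.6]
gripper_width: 0.116
grasp_force: 62.0
```

```bash
python3 -m inch '[[[0,0,-0.03],[0,0,0],0],[[0,0,-0.044],[0,0,0],0],[[0,0,-0.044],[0,0,0],0],[[0,0,-0.044],[0,0,0],0],[[0,0,-0.04],[0,0,0],0],[[-0.036,-0.007,0],[0,0,0],0],[[-0.037,-0.008,0],[0,0,0],0],[[-0.037,-0.008,0],[0,0,0],0]]'
python3 -m inch '[[[-0.037,-0.007,0],[0,0,0],0],[[-0.037,-0.007,0],[0,0,0],0],[[0,0,0],[0,0,0.143],0],[[0,0,0],[0,0,0.143],0],[[0,0,0],[0,0,0.143],0],[[0,0,0],[0,0,0.143],0],[[0,0,0],[0,0,0.143],0],[[0,0,0],[0,0,0.143],0]]'
python3 -m inch '[[[0,0,0],[0,0,0.143],0],[[0,0,0],[0,0,0.143],0],[[0,0,0],[0,0,0.143],0],[[0,0,0],[0,0,0.143],0],[[0,0,0.04],[0,0,0],0],[[0,0,0.04],[0,0,0],0],[[0,0,0],[0,0,0],0],[[0,0,0],[0,0,0],0]]'
python3 - <<'E'
from h import *
to([.5985,-.133,.056]);s=manip.state();print(s['tool_pos'],np.degrees(np.arctan2(rot()[1,0],rot()[0,0])).round(2))
im,W=tray('wrist','w14')
xs=np.array([.995,.098]);ys=np.array([-.098,.995]);c=np.array([.6,-.174])
L=np.dstack([(W[...,:2]-c)@xs,(W[...,:2]-c)@ys,W[...,2]])
for nm,m in (('wall/top z.036-.045 right of slot',(L[...,0]>-.04)&(L[...,0]<.05)&(L[...,1]>.05)&(L[...,1]<.12)&(L[...,2]>.034)&(L[...,2]<.046)),('placed bit',(abs(L[...,0])<.05)&(abs(L[...,1])<.015)&(L[...,2]>.03)&(L[...,2]<.045)),('held',(abs(L[...,1]-.041)<.015)&(L[...,2]>.11)&(L[...,2]<.15))):
    if m.sum(): print(nm,m.sum(),np.percentile(L[m],[2,50,98],axis=0).round(4).tolist())
E
```

```text
time: 34.1
tool_pos: [0.6139, -0.0606, 0.2268]
tool_rot: [-0.0, 0.722, 0.691, -0.0]
contact_force: [0.6, 0.0, -0.1]
gripper_width: 0.115
grasp_force: 61.2
time: 34.9
tool_pos: [0.5968, -0.133, 0.226]
tool_rot: [-0.001, 0.946, 0.325, -0.001]
contact_force: [-0.2, -0.8, -0.2]
gripper_width: 0.12
grasp_force: 61.2
time: 35.7
tool_pos: [0.5966, -0.1328, 0.1462]
tool_rot: [-0.001, 0.999, 0.048, -0.001]
contact_force: [0.3, -0.5, 0.2]
gripper_width: 0.119
grasp_force: 61.2
shift [0.0022 0.0005 0.0902] rv None
[ 0.59655198 -0.13284523  0.14621594] 5.49
tooth 319 [ 0.655  -0.1053  0.0396] [0.036 0.018] [231. 129.]
tooth 42 [ 0.6645 -0.1465  0.0372] [0.002 0.019] [282. 122.]
tooth 108 [ 0.6649 -0.1837  0.0369] [0.014 0.022] [326. 127.]
tooth 103 [ 0.6676 -0.2244  0.0365] [0.013 0.016] [374. 128.]
tooth 522 [ 0.5485 -0.2447  0.037 ] [0.074 0.02 ] [366. 254.]
tooth 211 [ 0.5437 -0.1991  0.0371] [0.015 0.022] [320. 255.]
tooth 72 [ 0.472  -0.1568  0.0383] [0.011 0.006] [269. 311.]
wall/top z.036-.045 right of slot 1405 [[-0.0379, 0.0708, 0.0362], [0.0089, 0.0765, 0.0404], [0.0486, 0.0827, 0.0418]]
placed bit 1252 [[-0.0477, -0.0051, 0.0324], [0.0045, 0.0008, 0.037], [0.0485, 0.0054, 0.0393]]
held 5435 [[-0.0506, 0.0287, 0.1265], [0.0165, 0.0414, 0.131], [0.0791, 0.0527, 0.1473]]
```

```bash
python3 -m inch '[[[0.003,-0.0015,0.03],[0,0,0],0],[[0,0,0.03],[0,0,0],0],[[0,0,0.01],[0,0,0],0],[[0,0,0],[0,0,0],0],[[0,0,0.008],[0,0,0],0],[[0,0,0.008],[0,0,0],0],[[0,0,0.004],[0,0,0],0],[[0,0,0],[0,0,0],0]]'
python3 -m inch '[[[0,0,0],[0,0,0],0],[[0,0,0.003],[0,0,0],0],[[0,0,0],[0,0,0],0]]'
```

```text
time: 36.55
tool_pos: [0.5999, -0.1313, 0.0568]
tool_rot: [-0.0, 0.999, 0.048, -0.0]
contact_force: [-0.6, 0.3, -1.0]
gripper_width: 0.121
grasp_force: 61.2
time: 36.85
tool_pos: [0.6001, -0.1313, 0.0541]
tool_rot: [-0.0, 0.999, 0.048, -0.0]
contact_force: [0.0, 0.1, -0.3]
gripper_width: 0.116
grasp_force: 61.2
```

Release with a small opening, lift, and measure from above.

```bash
python3 -m inch '[[[0,0,0.001],[0,0,0],0],[[0,0,0],[0,0,0],0.24],[[0,0,0],[0,0,0],0.24],[[0,0,0],[0,0,0],0.24],[[0,0,-0.01],[0,0,0],0.24],[[0,0,-0.03],[0,0,0],0.24],[[0,0,-0.04],[0,0,0],0.24],[[0,0,-0.04],[0,0,0],0.24]]'
python3 -m inch '[[[0,0,-0.04],[0,0,0],0.6],[[0,0,-0.03],[0,0,0],0.6],[[0,0,0],[0,0,0],0.6],[[0,0,0],[0,0,0],0.6]]'
python3 - <<'E'
from h import *
bits('wrist',(.44,.75,-.06,.16))
im,W=tray('wrist','w15')
xs=np.array([.995,.098]);ys=np.array([-.098,.995]);c=np.array([.6,-.174])
L=np.dstack([(W[...,:2]-c)@xs,(W[...,:2]-c)@ys,W[...,2]])
for y0 in (0,.044):
  print(y0)
  for x0 in np.arange(-.09,.09,.02):
    q=L[(abs(L[...,1]-y0)<.008)&(L[...,0]>=x0)&(L[...,0]<x0+.02)&(L[...,2]>.024)&(L[...,2]<.06)]
    if len(q)>3: print(round(x0,2),len(q),q.mean(0).round(4),np.percentile(q[:,2],95).round(3))
s=manip.state();print(s['tool_pos'],rot()[:,0].round(3),s['contact_force']);to([.4965,.0527,.2])
E
```

```text
time: 37.65
tool_pos: [0.5999, -0.1313, 0.1749]
tool_rot: [-0.0, 0.999, 0.048, -0.0]
contact_force: [0.3, -0.7, 0.1]
gripper_width: 0.242
grasp_force: 0.0
time: 38.05
tool_pos: [0.6007, -0.1315, 0.245]
tool_rot: [0.001, 0.999, 0.048, 0.001]
contact_force: [-0.2, -0.1, 0.2]
gripper_width: 0.598
grasp_force: 0.0
bit 205 mid [0.7386 0.1464] len 0.027 ang 132.8 z [0.006 0.019] px [41. 38.]
bit 188 mid [0.568  0.1191] len 0.03 ang 17.4 z [0.005 0.021] px [ 73. 174.]
bit 546 mid [0.497  0.0527] len 0.098 ang 84.1 z [0.007 0.013] px [126. 226.]
tooth 32 [ 0.6579 -0.1098  0.0372] [0.011 0.016] [244. 123.]
tooth 32 [ 0.6641 -0.145   0.0362] [0.006 0.02 ] [274. 121.]
tooth 38 [ 0.6652 -0.1827  0.0388] [0.012 0.018] [306. 123.]
tooth 28 [ 0.6664 -0.2229  0.0366] [0.012 0.001] [340. 125.]
tooth 173 [ 0.5446 -0.2422  0.0384] [0.035 0.019] [337. 221.]
tooth 51 [ 0.5364 -0.1184  0.0365] [0.007 0.015] [243. 218.]
tooth 65 [ 0.5407 -0.1579  0.037 ] [0.006 0.022] [273. 218.]
tooth 91 [ 0.5426 -0.2024  0.0385] [0.014 0.021] [307. 220.]
tooth 101 [ 0.4693 -0.1235  0.0383] [0.012 0.015] [243. 263.]
tooth
[... 470 characters left out ...]

-0.01 149 [ 0.0002 -0.0003  0.0367] 0.039
0.01 134 [ 0.0203 -0.0002  0.0369] 0.039
0.03 145 [0.0404 0.0005 0.0367] 0.039
0.05 200 [0.0605 0.0009 0.0349] 0.039
0.07 119 [0.0776 0.0005 0.0348] 0.039
0.044
-0.09 29 [-0.0725  0.0417  0.037 ] 0.038
-0.07 152 [-0.0603  0.0432  0.0353] 0.039
-0.05 126 [-0.0402  0.0417  0.0369] 0.039
-0.03 136 [-0.0199  0.0421  0.0366] 0.039
-0.01 144 [0.0002 0.0424 0.0366] 0.039
0.01 150 [0.0203 0.0422 0.0369] 0.039
0.03 152 [0.0401 0.0422 0.0368] 0.039
0.05 202 [0.0604 0.0434 0.0352] 0.039
0.07 123 [0.0777 0.0422 0.0357] 0.038
[ 0.59948081 -0.13111141  0.24187262] [ 0.995  0.096 -0.002] [-0.38417593  0.47570258 -1.00977761]
shift [-0.0848 -0.1928  0.0422] rv None
```

```bash
python3 -m inch '[[[-0.014,-0.032,0],[0,0,0],0.6],[[-0.014,-0.032,0],[0,0,0],0.6],[[-0.014,-0.032,0],[0,0,0],0.6],[[-0.014,-0.032,0],[0,0,0],0.6],[[-0.014,-0.032,0],[0,0,0],0.6],[[-0.014,-0.032,0],[0,0,0],0.6],[[0,0,0],[0,0,-0.1365],0.6],[[0,0,0],[0,0,-0.1365],0.6]]'
python3 -m inch '[[[0,0,0],[0,0,-0.1365],0.6],[[0,0,0],[0,0,-0.1365],0.6],[[0,0,0],[0,0,-0.1365],0.6],[[0,0,0],[0,0,-0.1365],0.6],[[0,0,0],[0,0,-0.1365],0.6],[[0,0,0],[0,0,-0.1365],0.6],[[0,0,0],[0,0,-0.1365],0.6],[[0,0,0],[0,0,-0.1365],0.6]]'
python3 -m inch '[[[0,0,0.04],[0,0,0],0.6],[[0,0,0.04],[0,0,0],0.6],[[0,0,0.04],[0,0,0],0.6],[[0,0,0.04],[0,0,0],0.6],[[0,0,0.015],[0,0,0],0.6],[[0,0,0],[0,0,0],0.6],[[0,0,0],[0,0,0],0.6],[[0,0,0],[0,0,0],0.6]]'
python3 - <<'E'
from h import *
bits('wrist');to([.497,.0527,.029]);print(manip.state()['tool_pos'],rot()[:,0].round(3),np.degrees(np.arctan2(rot()[1,0],rot()[0,0])).round(2))
E
```

```text
time: 38.95
tool_pos: [0.4968, 0.0528, 0.2411]
tool_rot: [-0.0, 0.982, 0.187, -0.002]
contact_force: [0.6, -0.7, -0.1]
gripper_width: 0.604
grasp_force: 0.0
time: 39.75
tool_pos: [0.4972, 0.0518, 0.241]
tool_rot: [-0.001, 0.743, 0.669, -0.001]
contact_force: [0.6, -0.0, 0.5]
gripper_width: 0.602
grasp_force: 0.0
time: 40.55
tool_pos: [0.5001, 0.0517, 0.0707]
tool_rot: [0.001, 0.745, 0.667, 0.001]
contact_force: [0.2, 1.2, 0.8]
gripper_width: 0.595
grasp_force: 0.0
bit 266 mid [0.5494 0.1311] len 0.028 ang 98.4 z [0.009 0.022] px [324.  96.]
bit 1493 mid [0.3701 0.1343] len 0.067 ang 50.6 z [0.009 0.021] px [ 45. 122.]
bit 2020 mid [0.4955 0.0531] len 0.1 ang 83.4 z [0.008 0.013] px [250. 212.]
shift [ 0.0007 -0.0034  0.0418] rv None
[0.50015074 0.05165397 0.07082257] [0.11  0.994 0.   ] 83.7
```

```bash
python3 -m inch '[[[0.001,-0.003,0.02],[0,0,0],0.6],[[0,0,0.018],[0,0,0],0.6],[[0,0,0.003],[0,0,0],0.6],[[0,0,0],[0,0,0],0.6],[[0,0,0],[0,0,0],0],[[0,0,0],[0,0,0],0],[[0,0,0],[0,0,0],0],[[0,0,0],[0,0,0],0]]'
python3 -m inch '[[[0,0,0],[0,0,0],0],[[0,0,0],[0,0,0],0]]'
python3 - <<'E'
from h import *
to([.438,-.187,.056])
E
```

```text
time: 41.4
tool_pos: [0.4965, 0.053, 0.0286]
tool_rot: [0.001, 0.745, 0.667, 0.001]
contact_force: [0.0, 0.0, 5.8]
gripper_width: 0.119
grasp_force: 60.5
time: 41.6
tool_pos: [0.4965, 0.053, 0.0287]
tool_rot: [0.001, 0.745, 0.667, 0.001]
contact_force: [-1.0, 0.0, 6.7]
gripper_width: 0.114
grasp_force: 60.6
shift [-0.245  -0.0317 -0.0274] rv None
```

```bash
python3 -m inch '[[[0,0,-0.03],[0,0,0],0],[[0,0,-0.044],[0,0,0],0],[[0,0,-0.044],[0,0,0],0],[[0,0,-0.044],[0,0,0],0],[[0,0,-0.03],[0,0,0],0],[[-0.035,-0.005,0],[0,0,0],0],[[-0.035,-0.005,0],[0,0,0],0],[[-0.035,-0.005,0],[0,0,0],0]]'
python3 -m inch '[[[-0.035,-0.005,0],[0,0,0],0],[[-0.035,-0.004,0],[0,0,0],0],[[-0.035,-0.004,0],[0,0,0],0],[[-0.036,-0.004,0],[0,0,0],0],[[0,0,0],[0,0,0.1363],0],[[0,0,0],[0,0,0.1363],0],[[0,0,0],[0,0,0.1363],0],[[0,0,0],[0,0,0.1363],0]]'
python3 -m inch '[[[0,0,0],[0,0,0.1363],0],[[0,0,0],[0,0,0.1363],0],[[0,0,0],[0,0,0.1363],0],[[0,0,0],[0,0,0.1363],0],[[0,0,0],[0,0,0.1363],0],[[0,0,0],[0,0,0.1363],0],[[0,0,0],[0,0,0],0],[[0,0,0],[0,0,0],0]]'
python3 - <<'E'
from h import *
to([.438,-.188,.057]);s=manip.state();print(s['tool_pos'],np.degrees(np.arctan2(rot()[1,0],rot()[0,0])).round(2))
im,W=tray('wrist','w16');T=s['tool_pos']
m=(W[...,2]>T[2]-.035)&(W[...,2]<T[2]-.012)&(np.linalg.norm(W[...,:2]-T[:2],axis=2)<.06)&(abs(W[...,1]-T[1])<.015)
P=W[m];print(len(P),P.mean(0).round(4),P.max(0).round(4),P.min(0).round(4))
E
```

```text
time: 42.4
tool_pos: [0.4685, -0.0505, 0.2194]
tool_rot: [0.0, 0.745, 0.668, 0.0]
contact_force: [1.4, -0.7, -0.3]
gripper_width: 0.113
grasp_force: 59.8
time: 43.2
tool_pos: [0.4362, -0.188, 0.2188]
tool_rot: [-0.0, 0.898, 0.439, -0.0]
contact_force: [0.1, -0.7, -0.3]
gripper_width: 0.115
grasp_force: 59.8
time: 44.0
tool_pos: [0.4364, -0.1879, 0.219]
tool_rot: [-0.0, 0.999, 0.05, -0.0]
contact_force: [-0.2, -0.5, -0.2]
gripper_width: 0.116
grasp_force: 59.8
shift [0.0016 0.0003 0.162 ] rv None
[ 0.43640805 -0.1878586   0.21901842] 5.77
tooth 30 [ 0.556  -0.1068  0.034 ] [0.021 0.002] [191.  58.]
tooth 195 [ 0.5315 -0.1181  0.04  ] [0.015 0.018] [200.  84.]
tooth 65 [ 0.5339 -0.1496  0.0406] [0.012 0.007] [230.  84.]
tooth 47 [ 0.5359 -0.1969  0.0378] [0.01  0.023] [276.  87.]
tooth 25 [ 0.5335 -0.1673  0.0365] [0.009 0.009] [247.  87.]
tooth 54 [ 0.5398 -0.2383  0.0388] [0.011 0.017] [315.  88.]
tooth 143 [ 0.4671 -0.1256  0.0391] [0.014 0.018] [204. 146.]
tooth 47 [ 0.4736 -0.1674  0.0386] [0.01  0.022] [242. 144.]
tooth 42 [ 0.4773 -0.2071  0.0387] [0.012 0.022] [278. 144.]
tooth 49 [ 0.4807 -0.2442  0.0378] [0.011 0.016] [312. 144.]
tooth 69 [ 0.3976 -0.1327  0.0367] [0.013 0.017] [208. 204.]
tooth 86 [ 0.4014 -0.1723  0.0379] [0.011 0.021] [241. 205.]
tooth 61 [ 0.4074 -0.2157  0.0372] [0.006 0.021] [278. 203.]
tooth 50 [ 0.4102 -0.2525  0.0376] [0.009 0.016] [309. 204.]
tooth 32 [ 0.3834 -0.2911  0.0348] [0.004 0.019] [335. 226.]
3238 [ 0.4445 -0.1872  0.201 ] [ 0.4872 -0.173   0.207 ] [ 0.3862 -0.2028  0.1944]
```

```bash
python3 -m inch '[[[0.002,0.0015,0.03],[0,0,0],0],[[0,0,0.04],[0,0,0],0],[[0,0,0.04],[0,0,0],0],[[0,0,0.03],[0,0,0],0],[[0,0,0],[0,0,0],0],[[0,0,0.010],[0,0,0],0],[[0,0,0.008],[0,0,0],0],[[0,0,0],[0,0,0],0]]'
python3 -m inch '[[[0,0,0.003],[0,0,0],0],[[0,0,0],[0,0,0],0],[[0,0,0],[0,0,0],0]]'
```

```text
time: 44.85
tool_pos: [0.439, -0.1894, 0.0617]
tool_rot: [0.0, 0.999, 0.049, 0.0]
contact_force: [-0.6, 0.4, 0.1]
gripper_width: 0.116
grasp_force: 59.8
time: 45.15
tool_pos: [0.4391, -0.1895, 0.0589]
tool_rot: [0.0, 0.999, 0.049, 0.0]
contact_force: [0.4, -0.9, 0.2]
gripper_width: 0.118
grasp_force: 59.8
```

```bash
python3 -m inch '[[[0,0,0.003],[0,0,0],0],[[0,0,0],[0,0,0],0],[[0,0,0],[0,0,0],0.35],[[0,0,0],[0,0,0],0.35],[[0,0,0],[0,0,0],0.35],[[0,0,-0.02],[0,0,0],0.35],[[0,0,-0.04],[0,0,0],0.35],[[0,0,-0.04],[0,0,0],0.35]]'
python3 -m inch '[[[0,0,-0.044],[0,0,0],0.6],[[0,0,-0.044],[0,0,0],0.6],[[0,0,-0.044],[0,0,0],0.6],[[0,0,-0.044],[0,0,0],0.6],[[0,0,0],[0,0,0],0.6],[[0,0,0],[0,0,0],0.6]]'
python3 - <<'E'
from h import *
im,W=tray('wrist','w17')
xs=np.array([.995,.098]);ys=np.array([-.098,.995])
for c,h in (((.439,-.1895),.06),((.6,-.174),.09),((.5955,-.130),.09)):
  L=np.dstack([(W[...,:2]-np.array(c))@xs,(W[...,:2]-np.array(c))@ys,W[...,2]])
  print(c)
  for x0 in np.arange(-h,h,.02):
    q=L[(abs(L[...,1])<.008)&(L[...,0]>=x0)&(L[...,0]<x0+.02)&(L[...,2]>.024)&(L[...,2]<.06)]
    if len(q)>3: print(round(x0,2),len(q),q.mean(0).round(4),np.percentile(q[:,2],95).round(3))
# tapes, handle, loose bits
bits('scene');im,d,p=grab('top','t17');W=cloud(d,p);a=im.astype(int);r,g,b=a[...,0],a[...,1],a[...,2]
P0=np.array([.5515,.4032]);dd=np.array([.9385,.3455]);n=np.array([-.3455,.9385])
for m in ((r>90)&(g<60),(b>r+30)&(b>70)):
    m=m&(W[...,2]>.2)&(W[...,2]<.28)&(W[...,1]>.25);P=W[m];print(len(P),np.round(np.percentile(np.c_[(P[:,:2]-P0)@dd,(P[:,:2]-P0)@n,P[:,2]],[3,50,97],axis=0),3).tolist())
m=(a.max(2)<80)&(W[...,2]>.13)&(np.linalg.norm(W[...,:2]-[.497,-.34],axis=2)<.06);P=W[m];print('handle',len(P),P.mean(0) if len(P) else '',P.max(0) if len(P) else '')
for nm in ('bit_short0','bit_long0','glass_jar','lever_clamp','wrench','screwdriver','tape_measure'): print(nm,[(np.round(q['point'],3).tolist(),round(q['score'],2)) for q in manip.look_for('top',nm)][:4])
print(manip.state()['tool_pos'])
E
```

```text
time: 45.95
tool_pos: [0.438, -0.1888, 0.1556]
tool_rot: [-0.001, 0.999, 0.049, -0.001]
contact_force: [0.9, 0.4, -0.0]
gripper_width: 0.351
grasp_force: 0.0
time: 46.55
tool_pos: [0.4391, -0.1895, 0.3328]
tool_rot: [0.001, 0.999, 0.049, 0.001]
contact_force: [0.1, 0.1, -0.7]
gripper_width: 0.6
grasp_force: 0.0
tooth 36 [ 0.6494 -0.1065  0.036 ] [0.005 0.017] [211.   1.]
tooth 51 [ 0.6528 -0.1469  0.0369] [0.003 0.022] [241.   1.]
tooth 56 [ 0.6569 -0.1902  0.0369] [0.003 0.022] [273.   1.]
tooth 43 [ 0.6611 -0.23    0.0367] [0.003 0.016] [303.   1.]
tooth 27 [ 0.4688 -0.1276  0.0382] [0.011 0.016] [218. 136.]
tooth 37 [ 0.4776 -0.208   0.0369] [0.011 0.022] [271. 135.]
tooth 30 [ 0.4806 -0.2439  0.0373] [0.011 0.014] [295. 136.]
tooth 37 [ 0.3971 -0.1329  0.0373] [0.012 0.017] [219. 181.]
tooth 29 [ 0.4031 -0.1715  0.0365] [0.006 0.021] [243. 180.]
tooth 27 [ 0.4073 -0.2161  0.0363] [0.006 0.021] [271. 180.]
(0.439, -0.1895)
-0.06 53 [-0.0442  0.0004  0.035 ] 0.039
-0.04 95 [-0.0303  0.0001  0.0362] 0.04
-0.02 83 [-0.01   -0.0001  0.037 ] 0.039
0.0 96 [0.0099 0.0003 0.0366] 0.039
0.
[... 768 characters left out ...]
-0.063, -0.025, 0.239], [-0.057, -0.01, 0.252], [-0.048, 0.019, 0.258]]
164 [[-0.104, -0.025, 0.238], [-0.095, -0.005, 0.253], [-0.086, 0.021, 0.259]]
handle 195 [ 0.49707886 -0.33514479  0.18423564] [ 0.51334045 -0.31156688  0.20145044]
bit_short0 [([0.456, -0.186, 0.037], 0.59)]
bit_long0 [([0.601, -0.171, 0.039], 0.76), ([0.601, -0.127, 0.04], 0.7), ([0.572, -0.376, 0.008], 0.67)]
glass_jar [([0.663, 0.408, 0.108], 0.85)]
lever_clamp [([0.828, -0.015, 0.026], 0.57), ([0.571, -0.374, 0.011], 0.55)]
wrench [([0.371, 0.239, 0.006], 0.73)]
screwdriver [([0.35, 0.126, 0.018], 0.88)]
tape_measure [([0.765, 0.149, 0.057], 0.82), ([0.521, 0.389, 0.004], 0.6)]
[ 0.43860513 -0.18918298  0.33073033]
```

Run:
```python
from h import *
for cam in ('top','scene'): print(cam); bits(cam,(.0,1.0,-.9,.7))
for nm in ('bit_short0','bit_long0'): print(nm,[(np.round(q['point'],3).tolist(),round(q['score'],2)) for q in manip.look_for('scene',nm)][:4])
```

```text
top
bit 121 mid [ 0.7872 -0.5723] len 0.136 ang 28.4 z [0.006 0.021] px [447. 118.]
bit 186 mid [ 0.8065 -0.0886] len 0.108 ang 92.4 z [0.01 0.02] px [286. 117.]
bit 115 mid [0.7992 0.0454] len 0.063 ang 94.1 z [0.011 0.021] px [243. 121.]
bit 6486 mid [ 0.5489 -0.4221] len 0.428 ang 44.4 z [0.007 0.016] px [402. 196.]
bit 226 mid [ 0.6794 -0.1892] len 0.106 ang 95.2 z [0.007 0.017] px [322. 158.]
bit 75 mid [0.6725 0.2617] len 0.05 ang 104.3 z [0.004 0.013] px [174. 163.]
bit 799 mid [ 0.6011 -0.2178] len 0.111 ang 7.1 z [0.007 0.016] px [332. 183.]
bit 376 mid [ 0.5957 -0.1579] len 0.108 ang 5.3 z [0.007 0.015] px [312. 185.]
bit 446 mid [0.6192 0.2582] len 0.138 ang 54.0 z [0.004 0.012] px [177. 184.]
bit 261 mid [ 0.5925 -0.1191] len 0.109 ang 5.7 z [0.006 0.015] px [299. 187.]
bit 72 mid [0.6065 0.285 ] len 0.047 ang 48.4 z [0.004 0.011] px [167. 186.]
bit 169 mid [0.5598 0.3942] len 0.077 ang 75.3 z [0.004 0.016] px [132. 201.]
bit 314 mid [ 0.5178 -0.1868] len 0.141 ang 95.7 z [0.006 0.016] px [323. 211.]
bit 249 mid [0.5139 0.3886] len 0.085 ang 103.0 z [0.004 0.011] px [132.
[... 1398 characters left out ...]
g 4.7 z [0.009 0.016] px [211. 241.]
bit 95 mid [ 0.4511 -0.6595] len 0.104 ang 107.2 z [0.004 0.015] px [ 76. 256.]
bit 61 mid [ 0.6731 -0.2011] len 0.061 ang 95.9 z [0.009 0.015] px [221. 258.]
bit 97 mid [0.8043 0.05  ] len 0.062 ang 92.7 z [0.01 0.02] px [306. 259.]
bit 79 mid [ 0.7072 -0.2308] len 0.112 ang 95.4 z [0.004 0.015] px [216. 271.]
bit 178 mid [ 0.8118 -0.0817] len 0.1 ang 91.7 z [0.01 0.02] px [272. 277.]
bit 75 mid [ 0.7216 -0.3893] len 0.102 ang 95.1 z [0.004 0.014] px [172. 293.]
bit 76 mid [ 0.8758 -0.576 ] len 0.084 ang 119.0 z [0.004 0.014] px [126. 365.]
bit_short0 [([0.444, -0.192, 0.039], 0.64), ([0.626, 0.261, 0.006], 0.3)]
bit_long0 [([0.609, -0.132, 0.038], 0.6)]
```

```bash
python3 -c "
from plant import manip
print(manip.job_done())"
```

```text
the job is handed in; nothing more can be done
None
```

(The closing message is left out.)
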